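# Hold a sample slide flush on the tilted port of a surface reader

### The job

Set the sample slide up for a reading: lift the clear dust cover off the slide tray and hang it by its bail handle on the hook of the stand, then pick the slide up by its grip, tilt it to match the sloped port plate of the reader and lay it flush on the plate, centred over the window and with its long side along the plate. Press the sprung plate in gently to about half of its 10 mm travel without shifting the set angle of the head, and finish holding the slide there: do not let go. Leave the other things on the bench where they stand.

Things in the scene. Friction and masses are not known exactly. Their poses are not given: they have to be found in the camera images.
- tray: grey plastic slide tray, fixed, 124 (x) x 96 (y) x 14 mm, origin at the centre of its underside; in its top a pocket 4 mm deep (78.5 x 53.5 mm, long side along x) in which the slide lies under the cover
- cover_handle (a point): centre of the opening of the cover's bail handle: a steel bar 8 mm thick bent to an upright arch in the cover's x-z plane, legs at x = +-20 mm (48 mm over both), level top bar; opening 32 mm wide, 39 mm high. This point is 24 mm above the cover's top, 22 mm below the top bar's centre line. Pinch the legs from outside along x and the opening stays free for the hook
- cover_bar (a point): centre line of the middle of the handle's top bar (8 mm thick, runs along the cover's x), 46 mm above the cover's top
- cover: clear dust cover, about 150 g with its handle: an upside-down box 96 (x) x 72 (y) x 50 mm, walls 3 mm, standing on top of the tray over the slide; origin at the centre of its open underside, 96 mm below the bar's centre line, z up
- hook_stand: rod stand, fixed: dark base plate 130 x 90 x 12 mm, rod of 12 mm thickness at x = +68 mm, 206 mm high, and a hook of 7 mm round bar that runs from the rod towards -x of the stand (to the robot) at 190 mm height; origin on the bench under the hook, z up
- hook_seat (a point): top of the hook's bar in its dip, where the handle's bar comes to rest (its centre line 4 mm higher), 58 mm in front of the rod and 185.5 mm above the bench; frame as the stand's. A cover hung straight has its x (the bar) along the stand's y, either way round
- hook_tip (a point): top of the upturned end of the hook, 23 mm from the seat towards -x and 15 mm higher than it; the bar's underside must pass above it
- slide: the sample slide in its grip (70 g): a flat glass slide 75 (x) x 50 (y) mm, 6 mm thick with its backing, with an upright black grip 42 (x) x 12 (y) mm on the middle of its back, whose top is 42 mm above the glass underside; origin at the centre of the underside, z up
- slide_grip (a point): centre of the slide's grip, 27 mm above the glass underside, where it can be pinched along the slide's y (12 mm wide); in the tray the slide's x is along the tray's x within a few degrees
- slide_face (a point): centre of the slide's flat glass underside, which goes on the port plate; axes as the slide's
- reader: bench surface reader, fixed: grey base 136 x 112 x 32 mm with two upright cheeks and between them a white head that tilts about a level axis along the reader's y, 85 mm above the bench and held by friction at the angle it was set to (about 2 N m); origin on the bench under the tilting axis
- head_edge (a point): middle of the rear upper edge of the white head; moves with the head's tilt, not with the port plate
- port_face (a point): centre of the top face of the aluminium port plate (84 x 60 x 6 mm, a 20 mm window flush in its middle) on the head: z is the outward normal, leaning towards the robot by the set tilt of 0.20 to 0.50 rad; x runs up the slope away from the robot, y level to the left. 40 mm from the tilting axis at rest; moves inwards with the plate
- port_plate (a joint): inward travel of the sprung port plate in m, along its normal: 0 out, 0.010 at the stop. Starts to give at 2 N, 0.9 N per mm more (about 6.5 N at half travel)
- vial_1: bystander: sample vial with white cap, 28 x 28 x 62 mm; stays where it is
- vial_2: bystander: sample vial with black cap, 28 x 28 x 62 mm; stays where it is
- beaker: bystander: small beaker, 53 x 53 x 66 mm; stays where it is
- tip_box: bystander: blue tip box, 100 x 66 x 57 mm; stays where it is
- tape_roll: bystander: roll of tape, 104 x 102 x 25 mm; stays where it is
- petri_dish: bystander: small open dish, 60 x 60 x 13 mm; stays where it is
- tweezers: bystander: steel tweezers, 16 x 127 x 9 mm; stays where it is
Not all that is in view belongs to the job. Of the things shaped like the hook_stand, the dark steel one is meant. What is shaped like the cover but black is not meant.

How it is judged:
By the outcome, as a careful person would: the job done as asked, in the order asked, and still so for the second after the job is handed in, while the arm keeps its last pose, push and grip.
It also fails if it takes over 64 s, if anything falls off the work surface, if the arm or the gripper's body presses on something with over 40 N, if the wrist force passes 120 N, or if a joint passes its speed limit or range.

### The arm

A 7-joint arm with a two-finger parallel gripper is mounted at the origin on a cart in front of the work surface, level with it; the furniture and walls round the work are solid. World frame = base frame: x ahead of the robot, y to its left, z up, the work surface at z = 0. Lengths are in m, angles in rad, forces in N, time in s.
With the tool pointing down it reaches from about 0.425 to 1.025 m from the base axis. Payload 9.4 kg.
Tool frame: the origin (TCP) lies midway between the tips of the shut fingers; the grasp point (between the pads) lies 19 mm behind it; z points along the fingers, y is the line along which they close (so a half turn about z gives the same grasp; the last joint's range is limited). The gripper opens to 85 mm and grips with 20 to 120 N. Pads are 22 mm wide; open, the fingers measure 114 mm over their backs; the gripper's body (76 mm by 85 mm) begins 54 mm behind the grasp point. The pads swing forward as they close: fully open they stand 13 mm farther back than shut.
Start: joints at [1.075, 0.599, -0.003, 1.599, 0.002, 0.943, -0.08], TCP at [0.295, -0.662, 0.231] pointing down, gripper open.
Joint ranges: [-2.57, 2.57], [-0.35, 1.97], [-1.29, 1.29], [0.11, 2.56], [-1.05, 4.19], [0.11, 1.86], [-2.63, 2.63]. Speed limits (rad/s): [2.22, 2.22, 3.01, 3.01, 3.14, 3.14, 3.14].

### API

Orientations are given as a 3x3 rotation matrix whose columns are the frame's x, y, z axes.
In Python, from workcell import sense, vision, robot gives the robot as it stands.
- The arm moves only by the tool send_rows, never from a script. Its argument "increments" is a list of rows, each a list of 2 entries, a list of its own where there are three numbers: the shift along the tool's x, y, z in units of 25 mm (1.0 is 25 mm), then the turn, a rotation vector about the tool's x, y, z in units of 5 degrees (1.0 is 5 degrees). In form: [[[x, y, z], [ax, ay, az]], ...]. A call has 1 to 12 rows; each row is the pose to reach, as a shift and turn from the pose commanded when the call began, along the tool's axes at that moment; what a row does not reach only later rows make up. A row lasts 1/10 s, in which the tool goes at most 50 mm and 8.59 degrees, less where a joint would pass 70% of its speed; a pose out of reach is approached as far as the arm can. A call with a gripper value outside its range is refused whole. "hand" is the closure, from 0 (fully open) to 1 (shut), set as the call begins (left out, the last holds). The fingers move at their own pace and stop on an object; the grip force is fixed at half the most. Time passes only in rows, so rows that repeat a pose let the fingers close. It gives the time, the measured TCP pose, the force, the opening and the grip force at its end, in the units of the state.
- sense(): the state, without advancing time (a new reading comes with each control period).
- vision.read_camera(name): name is "side" or "top" or "wrist"; returns the picture (384x512x3 uint8, red, green, blue); there is no depth.
- vision.camera_params(name): a dict with "fx", "fy", "cx", "cy" (pixels), "xyz" and "attitude" of the camera in the world; the wrist camera has in their place "hand_eye" (4x4, takes a point from camera to tool coordinates, whose origin is the TCP and whose axes are the flange's). Camera axes: x right, y up, looking along -z (the intrinsics and any distortion apply to the point x, -y, -z); pixel columns grow to the right and rows downward; lengths in m; the calibration is good to about 2 mm. A picture is of the moment at which its call begins: read the wrist's pose just before it. camera_params takes no time and is no camera call.
- robot.job_done(): hands the job in; it is judged then, once.
The state is a dict: "time_s": time; "q": joint angles; "qd": joint speeds; "effort": joint torques, N m; "tcp_pos": TCP position; "tool_rot": TCP orientation; "wrist_force": force on the tool from outside, world axes, zero at the start; "wrist_torque": the same for the moment, N m; "width": finger opening in m; "grasp_force": force on a finger pad.
Only numpy, scipy, OpenCV 4.12 (cv2) and the standard library are available. Lean on these libraries where they do the work, as an engineer would, in place of code of your own. Each camera call takes 0.05 s, during which the arm holds its last target. There are 200 camera calls.

## Working session

There is one attempt and no reset: what is moved stays moved. The work goes in short steps, Python scripts to look and compute and a tool call to move; the robot and the scene stay as the last step left them, time stands still between calls to the robot, and variables do not carry over. Pictures are saved under pics/ and viewed, at most 10 in all, crops included, and the job is handed in when it is done.

Besides the shell and the picture viewer there is one more tool, called by a JSON object that holds its "api" and its "payload". send_rows: Moves the arm, as the interface text tells. Its arguments: {"type":"object","properties":{"increments":{"type":"array"},"hand":{"type":"number"}},"required":["increments"]}

```bash
ls; mkdir -p pics; python3 - <<'E'
from workcell import sense, vision, robot
import cv2,numpy as np
for n in ("side","top"):
    im=vision.read_camera(n); cv2.imwrite(f"pics/{n}0.png",cv2.cvtColor(im,cv2.COLOR_RGB2BGR))
    print(n,vision.camera_params(n))
print(vision.camera_params("wrist"))
s=sense();print({k:np.round(v,4).tolist() for k,v in s.items()})
a=cv2.imread("pics/side0.png");b=cv2.imread("pics/top0.png")
E
```

```text
pics
side {'fx': 439.49935548078076, 'fy': 439.49935548078076, 'cx': 252.21047380284864, 'cy': 192.9204742973709, 'xyz': array([-0.18774707, -1.16771601,  0.80989768]), 'attitude': array([[ 0.8703014 ,  0.20417632, -0.44820477],
       [-0.49251264,  0.36559294, -0.78979307],
       [ 0.00260346,  0.90810453,  0.41873547]])}
top {'fx': 386.60826588338296, 'fy': 386.60826588338296, 'cx': 256.88389341870396, 'cy': 193.58473852874582, 'xyz': array([0.32212575, 0.05420755, 1.6610809 ]), 'attitude': array([[ 4.39702008e-03,  9.91274138e-01, -1.31743116e-01],
       [-9.99990329e-01,  4.37101742e-03, -4.86560734e-04],
       [ 9.35363846e-05,  1.31743982e-01,  9.91283771e-01]])}
{'fx': 278.6129770204153, 'fy': 278.6129770204153, 'cx': 251.802351750459, 'cy': 190.39461098726582, 'hand_eye': array([[ 5.13878377e-04,  9.65626038e-01,  2.59934781e-01,
         6.54033089e-02],
       [ 9.99999626e-01, -6.76884267e-04,  5.37592114e-04,
        -5.83019195e-04],
       [ 6.95058707e-04,  2.59934408e-01, -9.65626025e-01,
        -1.41976762e-01],
       [ 0.00000000e+00,  0.00000000e+00,  0.00000000e+00,
         1.00000000e+00]])}
{'time_s': 0.1, 'q': [1.0753, 0.6, -0.0025, 1.6001, 0.0018, 0.9429, -0.0798], 'qd': [-0.0017, 0.0001, 0.0006, -0.0001, -0.0003, 0.0006, 0.0017], 'effort': [0.0077, -77.7985, 1.5699, -25.8622, 0.0125, 0.0055, 0.0], 'tcp_pos': [0.2946, -0.662, 0.2305], 'tool_rot': [[0.9135, 0.4067, -0.0007], [0.4067, -0.9135, 0.0012], [-0.0001, -0.0014, -1.0]], 'wrist_force': [0.1208, 0.1701, -0.3605], 'wrist_torque': [-0.0076, 0.0121, -0.0315], 'grasp_force': 0.0, 'width': 0.0854}
```

View pics/side0.png

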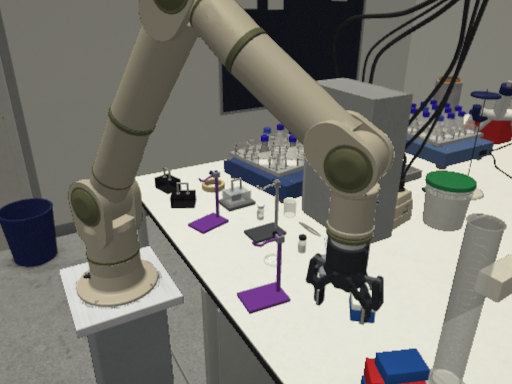

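View pics/top0.png

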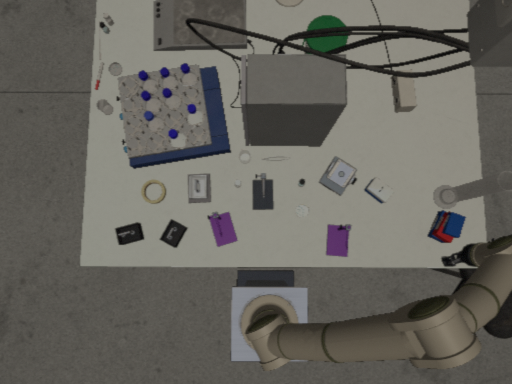

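Side view: the clear cover is on the tray at about (236,195), with black look-alike covers at (168,183) and (183,198). The dark stand is at (265,233), and the purple stands are at (209,222) and (263,297).

Top view: tray and cover (199,188), black look-alikes (129,233) and (174,233), dark stand (263,192), purple stands (223,229) and (338,240), reader (340,175). I choose the clear cover at (199,188) and the dark stand at (263,192).

```bash
cat > h.py <<'E'
import numpy as np,cv2
from scipy.spatial.transform import Rotation as R
from workcell import sense, vision, robot
F=np.diag([1,-1,-1.])
def cam(name,s=None):
    p=vision.camera_params(name)
    K=np.array([[p['fx'],0,p['cx']],[0,p['fy'],p['cy']],[0,0,1]])
    if name=='wrist':
        s=s or sense(); H=p['hand_eye']; T=np.array(s['tool_rot'])
        return K,T@H[:3,:3],T@H[:3,3]+np.array(s['tcp_pos'])
    return K,np.array(p['attitude']),np.array(p['xyz'])
def proj(c,P):
    K,A,t=c; q=(np.atleast_2d(P)-t)@A@F; u=q@K.T; return u[:,:2]/u[:,2:]
def ray(c,uv):
    K,A,t=c; d=np.linalg.inv(K)@np.array([*uv,1.]); return A@F@d,t
def at_z(c,uv,z):
    d,t=ray(c,uv); return t+d*(z-t[2])/d[2]
def snap(name,fn):
    s=sense(); im=vision.read_camera(name); c=cam(name,s)
    cv2.imwrite(fn,cv2.cvtColor(im,cv2.COLOR_RGB2BGR)); np.savez(fn+'.npz',K=c[0],A=c[1],t=c[2]); return im,c
def load(fn):
    z=np.load(fn+'.npz'); return cv2.imread(fn),(z['K'],z['A'],z['t'])
def go(pos,rot,s=None):
    "shift (25mm units) and turn (5deg units) from present pose"
    s=s or sense(); T=np.array(s['tool_rot'])
    d=T.T@(np.array(pos)-s['tcp_pos'])/0.025
    w=np.degrees(R.from_matrix(T.T@rot).as_rotvec())/5
    print('shift',d.round(3).tolist(),'turn',w.round(3).tolist())
E
python3 - <<'E'
from h import *
c=cam('top')
for n,uv,z in [('cover',(199,188),.09),('tray',(199,188),.014),('stand',(263,195),.012),('rodtop',(264,176),.2),('reader',(340,175),.1),('blk1',(129,233),.09),('blk2',(174,233),.09),('pur',(223,229),0),('pur2',(338,240),0),('box',(245,60),.4),('box2',(345,100),.4)]: print(n,at_z(c,uv,z).round(3))
im=cv2.imread('pics/top0.png')
a=cv2.resize(im[135:260,110:260],None,fx=3.9,fy=3.9,interpolation=cv2.INTER_CUBIC)
cv2.imwrite('pics/cropA.png',im[140:250,100:400].repeat(2,0).repeat(2,1))
E
```

```text
cover [0.553 0.293 0.09 ]
tray [0.564 0.304 0.014]
stand [0.535 0.029 0.012]
rodtop [0.584 0.028 0.2  ]
reader [ 0.608 -0.285  0.1  ]
blk1 [0.368 0.572 0.09 ]
blk2 [0.369 0.39  0.09 ]
pur [0.389 0.199 0.   ]
pur2 [ 0.345 -0.292  0.   ]
box [0.954 0.098 0.4  ]
box2 [ 0.812 -0.243  0.4  ]
```

```bash
python3 - <<'E'
from h import *
go([.50,-.16,.42],np.array([[0,1,0],[1,0,0],[0,0,-1.]]))
E
```

```text
shift [15.669, -15.012, -7.561] turn [-0.015, -0.008, -13.2]
```

View pics/cropA.png

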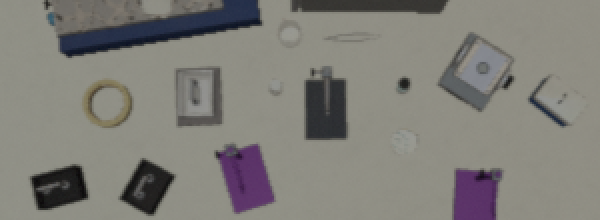

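The crop shows the clear cover on the grey tray at crop (197,95), the dark stand with its hook towards the robot at (326,108), and the reader turned at (480,70). The black covers at (58,187) and (148,186) and the purple stands are the ones not meant.

{"api": "send_rows", "payload": {"increments": [[[3, -3, -7.5], [0, 0, -2]], [[15.7, -15, -7.6], [0, 0, -13.2]], [[15.7, -15, -7.6], [0, 0, -13.2]], [[15.7, -15, -7.6], [0, 0, -13.2]], [[15.7, -15, -7.6], [0, 0, -13.2]], [[15.7, -15, -7.6], [0, 0, -13.2]], [[15.7, -15, -7.6], [0, 0, -13.2]], [[15.7, -15, -7.6], [0, 0, -13.2]], [[15.7, -15, -7.6], [0, 0, -13.2]], [[15.7, -15, -7.6], [0, 0, -13.2]], [[15.7, -15, -7.6], [0, 0, -13.2]], [[15.7, -15, -7.6], [0, 0, -13.2]]]}}

```text
time_s: 1.3
tcp_pos: [0.5016, -0.1571, 0.4221]
tool_rot: [[-0.002, 1.0, 0.001], [1.0, 0.002, 0.0], [0.0, 0.001, -1.0]]
wrist_force: [0.0, -1.6, -0.8]
width: 0.0852
grasp_force: 0.0
```

```bash
python3 - <<'E'
from h import *
snap('wrist','pics/w1.png')
E
```

{"api": "send_rows", "payload": {"increments": [[[15.2, 1.2, 2.5], [0, 0, 0]], [[15.2, 1.2, 2.5], [0, 0, 0]], [[15.2, 1.2, 2.5], [0, 0, 0]], [[15.2, 1.2, 2.5], [0, 0, 0]], [[15.2, 1.2, 2.5], [0, 0, 0]], [[15.2, 1.2, 2.5], [0, 0, 0]], [[15.2, 1.2, 2.5], [0, 0, 0]], [[15.2, 1.2, 2.5], [0, 0, 0]], [[15.2, 1.2, 2.5], [0, 0, 0]], [[15.2, 1.2, 2.5], [0, 0, 0]], [[15.2, 1.2, 2.5], [0, 0, 0]]]}}

```text
time_s: 2.45
tcp_pos: [0.5311, 0.2183, 0.3585]
tool_rot: [[0.002, 1.0, -0.0], [1.0, -0.002, -0.001], [-0.001, -0.0, -1.0]]
wrist_force: [-0.6, 0.4, -0.4]
width: 0.0851
grasp_force: 0.0
```

```bash
python3 - <<'E'
from h import *
s=sense(); print(s['time_s'],s['tcp_pos'])
snap('wrist','pics/w2.png')
E
```

```text
2.45 [0.53113689 0.21829866 0.35851691]
```

View pics/w1.png

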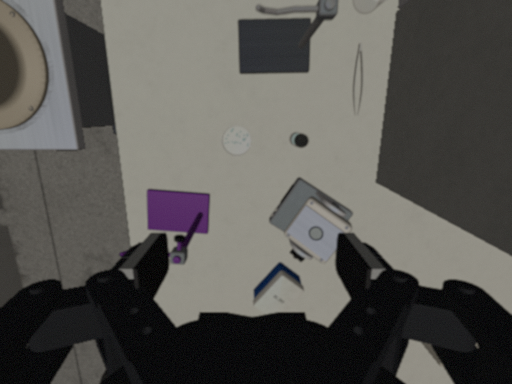

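View pics/w2.png

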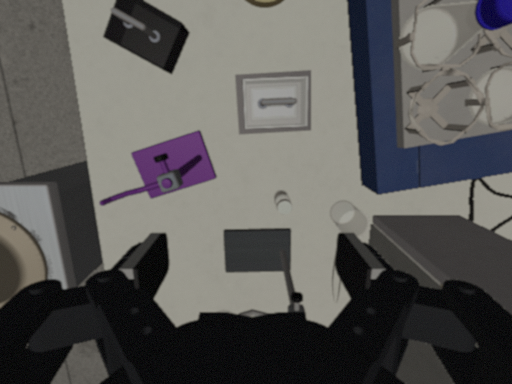

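w1 shows the reader's port plate with its window at (317,232), the dark stand base at (275,45), and its hook running from the rod at (328,8) to the tip at (258,8). w2 shows the tray (corners about (236,74) to (311,132)) with the handle bar from (260,103) to (297,102). I'll enlarge these to get corners.

```bash
python3 - <<'E'
from h import *
a,_=load('pics/w1.png'); b,_=load('pics/w2.png')
f=lambda im,x,y,w,h:cv2.resize(im[y:y+h,x:x+w],(400,300),interpolation=cv2.INTER_CUBIC)
m=np.vstack([np.hstack([f(b,223,60,100,75),f(a,262,172,100,75)]),np.hstack([f(a,235,0,120,90),f(a,262,200,100,75)])])
m=np.clip(m.astype(float)*1.3,0,255).astype(np.uint8)
cv2.imwrite('pics/mont.png',m)
E
```

```text
(no output)
```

View pics/mont.png

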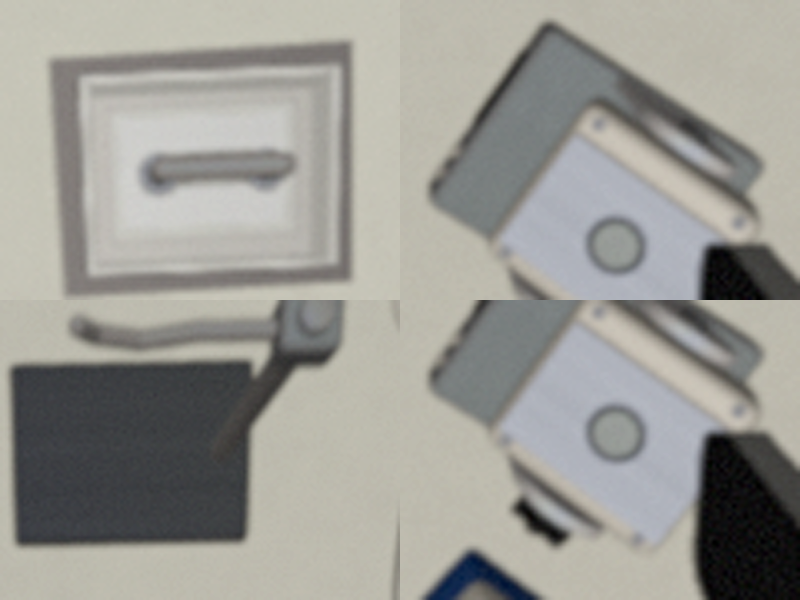

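```bash
cat >> h.py <<'E'
from scipy.optimize import least_squares
def fit_xyyaw(c,pts,uv,x0):
    "pts in object frame (z incl), returns x,y,yaw, rms px"
    pts=np.array(pts,float)
    def w(p):
        cs,sn=np.cos(p[2]),np.sin(p[2]); M=np.array([[cs,-sn,0],[sn,cs,0],[0,0,1]]); return pts@M.T+[p[0],p[1],0]
    r=least_squares(lambda p:(proj(c,w(p))-uv).ravel(),x0); return r.x,r.fun.reshape(-1,2)
E
python3 - <<'E'
from h import *
a,c1=load('pics/w1.png'); b,c2=load('pics/w2.png')
uv=[(236,75),(311,70.5),(310.5,130),(240,133.75)]
print([at_z(c2,u,.014).round(4).tolist() for u in uv])
P=[(-.062,.048,.014),(.062,.048,.014),(.062,-.048,.014),(-.062,-.048,.014)]
print('tray',*fit_xyyaw(c2,P,uv,[.55,.3,0]))
e=[at_z(c2,u,.110) for u in [(260,101.2),(296.8,100.8)]]; print('bar',e,(e[0]+e[1])/2)
uv=[(238,19.8),(310,18.6),(308.8,72),(240.1,73.5)]
Q=[at_z(c1,u,.012) for u in uv];print('base',np.round(Q,4).tolist(),np.mean(Q,0))
for n,u,z in [('tip',(259.6,7.8),.1995),('seat',(277,11),.1855),('rod',(328.6,5.4),.206)]:print(n,at_z(c1,u,z).round(4))
print('win',at_z(c1,(316.25,233.2),.12))
E
```

```text
[[0.505, 0.3477, 0.014], [0.6266, 0.3544, 0.014], [0.6309, 0.26, 0.014], [0.5103, 0.2539, 0.014]]
tray [0.56819237 0.30386507 0.05219809] [[-0.74728213 -0.55939241]
 [ 0.64867284 -0.44047448]
 [ 0.99923952  0.52357638]
 [-0.90161653  0.70499777]]
bar [array([0.54159763, 0.30262004, 0.11      ]), array([0.59074009, 0.30307574, 0.11      ])] [0.56616886 0.30284789 0.11      ]
base [[0.4766, 0.0719, 0.012], [0.6033, 0.0742, 0.012], [0.6061, -0.0132, 0.012], [0.4795, -0.0161, 0.012]] [0.5413706  0.02920285 0.012     ]
tip [0.5098 0.029  0.1995]
seat [0.531  0.0303 0.1855]
rod [0.5876 0.0295 0.206 ]
win [ 0.61262032 -0.28632278  0.12      ]
```

```bash
cat >> h.py <<'E'
D=np.array([[0,1,0],[1,0,0],[0,0,-1.]])   # yaw 90 tool down
def down(yaw_deg): return R.from_euler('z',yaw_deg-90,degrees=True).as_matrix()@D
E
python3 - <<'E'
from h import *
go([.567,.303,.15],down(92.3));go([.567,.303,.067],down(92.3))
E
```

```text
shift [3.405, 1.421, 8.349] turn [0.001, 0.01, -0.485]
shift [3.408, 1.421, 11.669] turn [0.001, 0.01, -0.485]
```

{"api": "send_rows", "payload": {"increments": [[[3.4, 1.42, 7], [0, 0, -0.48]], [[3.4, 1.42, 8], [0, 0, -0.48]], [[3.4, 1.42, 8.35], [0, 0, -0.48]], [[3.4, 1.42, 8.35], [0, 0, -0.48]], [[3.4, 1.42, 8.35], [0, 0, -0.48]], [[3.4, 1.42, 8.35], [0, 0, -0.48]]]}}

```text
time_s: 3.1
tcp_pos: [0.5655, 0.3036, 0.1464]
tool_rot: [[-0.041, 0.999, -0.005], [0.999, 0.041, -0.003], [-0.002, -0.005, -1.0]]
wrist_force: [-0.5, 0.0, 0.1]
width: 0.0854
grasp_force: 0.0
```

```bash
python3 - <<'E'
from h import *
s=sense(); print(s['time_s'],s['tcp_pos'])
im,c=snap('wrist','pics/w3.png')
b=cv2.imread('pics/w3.png')
cv2.imwrite('pics/w3c.png',cv2.resize(b[100:330,130:400],None,fx=2.5,fy=2.5))
print(proj(c,[[.567-.02,.303,.11],[.567+.02,.303,.11]]))
E
```

```text
3.1 [0.56547716 0.30358388 0.14640313]
[[225.63547141 215.86001421]
 [284.36113115 218.27822669]]
```

View pics/w3c.png

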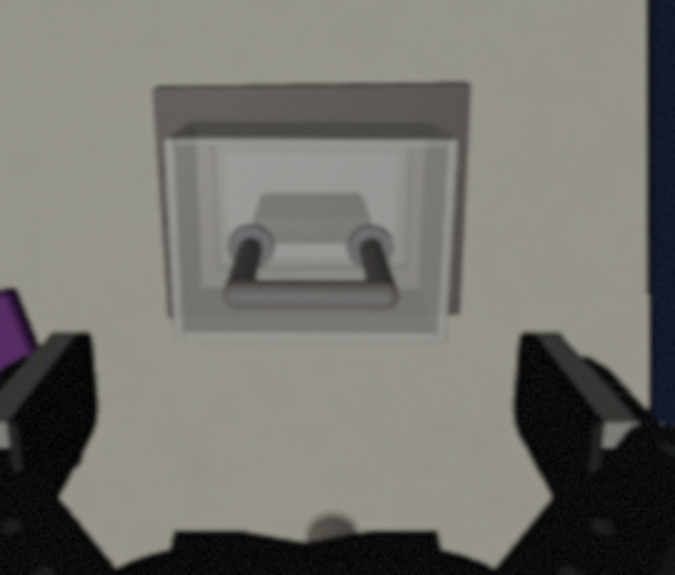

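The close view shows the bar level from px (220,218) to (289,218), within 1 px of where I predicted it. It is the clear cover. Descend and grip.

{"api": "send_rows", "payload": {"increments": [[[0, 0, 1.2], [0, 0, 0]], [[0, 0, 2.3], [0, 0, 0]], [[0, 0, 3], [0, 0, 0]], [[0, 0, 3.3], [0, 0, 0]], [[0, 0, 3.3], [0, 0, 0]], [[0, 0, 3.3], [0, 0, 0]]]}}

```text
time_s: 3.75
tcp_pos: [0.5674, 0.3047, 0.0694]
tool_rot: [[-0.041, 0.999, 0.002], [0.999, 0.041, 0.001], [0.001, 0.002, -1.0]]
wrist_force: [-0.0, -0.9, -0.8]
width: 0.0853
grasp_force: 0.0
```

{"api": "send_rows", "payload": {"increments": [[[0, 0, 0], [0, 0, 0]], [[0, 0, 0], [0, 0, 0]], [[0, 0, 0], [0, 0, 0]], [[0, 0, 0], [0, 0, 0]], [[0, 0, 0], [0, 0, 0]], [[0, 0, 0], [0, 0, 0]]], "hand": 1}}

```text
time_s: 4.35
tcp_pos: [0.5667, 0.305, 0.0686]
tool_rot: [[-0.042, 0.999, 0.001], [0.999, 0.042, 0.0], [0.0, 0.001, -1.0]]
wrist_force: [-0.8, -2.2, 8.1]
width: 0.0464
grasp_force: 60.3
```

```bash
python3 - <<'E'
from h import *
b,c2=load('pics/w2.png')
for n,u,z in [('prod',(168,182),.206),('prodbase',(205,160),.012),('phook',(104,201),.2),('b1',(132,153),.012),('b2',(200,132),.012),('b3',(215,178),.012),('b4',(150,197),.012)]:print(n,at_z(c2,u,z).round(3))
uv=[(223,230),(291,229),(290,271),(226,272)]
print(np.mean([at_z(c2,u,.012) for u in uv],0))
go([.45,.03,.30],down(181)); print(vision.camera_params('wrist')['cx'])
E
```

```text
prod [0.44  0.215 0.206]
prodbase [0.448 0.208 0.012]
phook [0.364 0.191 0.2  ]
b1 [0.321 0.221 0.012]
b2 [0.442 0.257 0.012]
b3 [0.464 0.176 0.012]
b4 [0.344 0.14  0.012]
[0.54131193 0.03171816 0.012     ]
shift [-10.795, -5.115, -9.263] turn [0.01, 0.009, -17.722]
251.802351750459
```

{"api": "send_rows", "payload": {"increments": [[[0, 0, -0.5], [0, 0, 0]], [[0, 0, -1.5], [0, 0, 0]], [[0, 0, -3], [0, 0, 0]], [[0, 0, -4.5], [0, 0, 0]], [[0, 0, -6], [0, 0, 0]], [[0, 0, -7.5], [0, 0, 0]], [[0, 0, -8.6], [0, 0, 0]], [[0, 0, -9.2], [0, 0, 0]], [[0, 0, -9.2], [0, 0, 0]], [[0, 0, -9.2], [0, 0, 0]]]}}

```text
time_s: 5.35
tcp_pos: [0.566, 0.3043, 0.2965]
tool_rot: [[-0.042, 0.999, -0.001], [0.999, 0.042, -0.001], [-0.001, -0.001, -1.0]]
wrist_force: [0.2, 0.2, -1.5]
width: 0.0466
grasp_force: 61.7
```

{"api": "send_rows", "payload": {"increments": [[[-0.7, -0.3, 0], [0, 0, -1]], [[-1.6, -0.8, 0], [0, 0, -2.6]], [[-2.6, -1.3, 0], [0, 0, -4.2]], [[-3.6, -1.8, 0], [0, 0, -5.8]], [[-4.6, -2.3, 0], [0, 0, -7.4]], [[-5.6, -2.8, 0], [0, 0, -9]], [[-6.6, -3.3, 0], [0, 0, -10.6]], [[-7.6, -3.8, 0], [0, 0, -12.2]], [[-8.6, -4.2, 0], [0, 0, -13.8]], [[-9.6, -4.6, 0], [0, 0, -15.4]], [[-10.4, -4.9, 0], [0, 0, -16.9]], [[-10.8, -5.1, 0], [0, 0, -17.7]]]}}

```text
time_s: 6.55
tcp_pos: [0.4488, 0.0274, 0.2957]
tool_rot: [[-1.0, -0.019, -0.004], [-0.019, 1.0, -0.0], [0.004, -0.0, -1.0]]
wrist_force: [0.5, -0.2, -0.9]
width: 0.0466
grasp_force: 61.8
```

{"api": "send_rows", "payload": {"increments": [[[0, 0, 0], [0, 0, 0]], [[0, 0, 0], [0, 0, 0]]]}}

```text
time_s: 6.75
tcp_pos: [0.4501, 0.0297, 0.2967]
tool_rot: [[-1.0, -0.013, -0.001], [-0.013, 1.0, 0.001], [0.001, 0.001, -1.0]]
wrist_force: [-0.3, 0.8, -0.9]
width: 0.0468
grasp_force: 61.8
```

```bash
python3 - <<'E'
from h import *
s=sense(); print(s['tcp_pos'],s['q'].round(2) if hasattr(s['q'],'round') else s['q'])
go([.445,.030,.1735],down(181));go([.528,.030,.1735],down(181));go([.528,.03,.147],down(181))
snap('wrist','pics/w4.png')
E
```

```text
[0.45005932 0.02974299 0.29671923] [ 0.67  0.35 -1.11  2.08  0.39  0.94  0.94]
shift [0.195, 0.009, 4.929] turn [0.01, -0.016, -0.051]
shift [-3.125, -0.034, 4.924] turn [0.01, -0.016, -0.051]
shift [-3.126, -0.035, 5.984] turn [0.01, -0.016, -0.051]
```

View pics/w4.png

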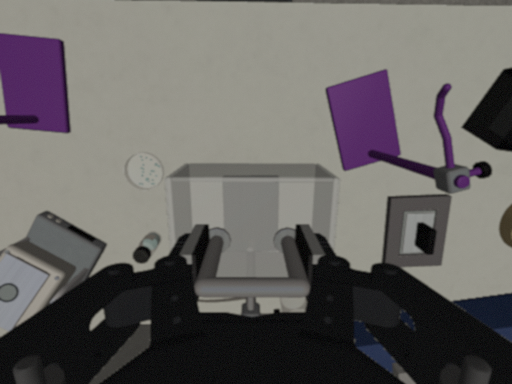

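The cover is held by both legs. The bar runs from about (199,288) to (305,288) and the hook's tip shows just past the bar's middle at (251,300). The uncovered slide with its black grip lies in the tray at (420,235). I'll check the bar's height in the gripper numerically.

```bash
python3 - <<'E'
from h import *
b,c=load('pics/w4.png'); g=cv2.cvtColor(b,cv2.COLOR_BGR2GRAY)
for r in (282,286,290): print(r,g[r,180:325:3].tolist())
print('col',g[270:312,235].tolist())
s=sense()
for dz in (.0414,.035,.03):
  p=np.array(s['tcp_pos'])+[.002,0,dz]; print(dz,proj(c,[p+[0,.024,0],p-[0,.024,0],p+[0,0,.004],p+[0,0,-.004]]).round(1).tolist())
print('hook pts',proj(c,[[.507,.03,.2005],[.53,.03,.1855]]).round(1).tolist())
E
```

```text
282 [15, 17, 13, 17, 16, 54, 80, 88, 88, 91, 90, 89, 91, 88, 89, 89, 88, 89, 91, 90, 89, 87, 89, 89, 90, 90, 90, 88, 88, 89, 87, 88, 90, 90, 88, 91, 88, 87, 89, 88, 89, 87, 77, 44, 17, 15, 11, 8, 18]
286 [11, 10, 18, 14, 19, 82, 98, 103, 107, 107, 105, 104, 105, 106, 106, 106, 105, 106, 104, 106, 105, 106, 105, 104, 106, 107, 104, 104, 105, 104, 105, 105, 105, 105, 104, 105, 104, 106, 107, 105, 105, 101, 96, 71, 13, 17, 16, 8, 16]
290 [7, 15, 16, 11, 16, 79, 108, 112, 112, 112, 113, 111, 112, 112, 111, 111, 110, 111, 112, 112, 112, 112, 112, 113, 113, 112, 112, 112, 111, 112, 111, 112, 111, 112, 111, 111, 112, 111, 112, 112, 110, 111, 105, 65, 6, 11, 15, 15, 13]
col [125, 125, 124, 125, 125, 124, 113, 77, 59, 70, 76, 84, 90, 93, 99, 99, 107, 108, 111, 111, 112, 112, 111, 107, 103, 99, 92, 79, 77, 88, 116, 141, 148, 149, 149, 149, 148, 149, 149, 149, 149, 150]
0.0414 [[310.1, 288.3], [193.5, 287.1], [251.9, 293.7], [251.9, 282.1]]
0.035 [[307.1, 279.5], [196.5, 278.3], [251.9, 284.3], [251.8, 273.8]]
0.03 [[305.0, 273.2], [198.6, 272.0], [251.9, 277.6], [251.8, 267.9]]
hook pts [[250.5, 251.1], [250.3, 264.8]]
```

```bash
python3 - <<'E'
from h import *
b,c=load('pics/w4.png'); g=cv2.cvtColor(b,cv2.COLOR_BGR2GRAY)
print(proj(c,[[.588,.03,.206],[.59,.03,.012],[.47,.075,.012],[.47,-.015,.012],[.606,.075,.012]]).round(0).tolist())
for r in (240,248,252,258,264,270,300,304,308,312): print(r,g[r,226:278:2].tolist())
E
```

```text
[[250.0, 328.0], [250.0, 243.0], [280.0, 173.0], [222.0, 172.0], [277.0, 252.0]]
240 [112, 109, 101, 121, 124, 122, 122, 123, 122, 122, 123, 122, 124, 125, 125, 123, 124, 122, 124, 122, 122, 122, 124, 118, 99, 109]
248 [113, 120, 123, 123, 124, 123, 123, 122, 123, 123, 123, 132, 132, 129, 124, 123, 122, 123, 123, 122, 122, 122, 121, 122, 120, 111]
252 [125, 123, 124, 123, 124, 123, 123, 122, 121, 123, 121, 119, 121, 119, 118, 123, 122, 122, 125, 124, 125, 125, 127, 127, 126, 128]
258 [122, 125, 123, 124, 123, 124, 123, 122, 124, 122, 121, 119, 119, 119, 118, 124, 124, 124, 124, 125, 122, 125, 122, 125, 124, 125]
264 [124, 124, 124, 122, 124, 123, 123, 125, 125, 124, 121, 119, 119, 119, 118, 125, 123, 124, 124, 125, 124, 125, 124, 125, 124, 124]
270 [124, 123, 123, 124, 125, 124, 124, 123, 124, 124, 122, 121, 122, 120, 118, 124, 124, 125, 124, 123, 122, 123, 125, 124, 124, 123]
300 [89, 92, 96, 106, 113, 119, 128, 136, 143, 139, 87, 94, 108, 97, 64, 127, 149, 148, 148, 148, 147, 147, 148, 148, 148, 148]
304 [149, 150, 149, 149, 149, 149, 149, 145, 98, 52, 59, 96, 108, 97, 64, 53, 77, 136, 147, 147, 148, 146, 146, 147, 148, 148]
308 [147, 148, 148, 149, 148, 149, 151, 143, 73, 53, 58, 90, 108, 98, 64, 54, 54, 127, 149, 148, 150, 149, 148, 148, 133, 118]
312 [90, 103, 128, 136, 141, 148, 149, 133, 67, 54, 59, 55, 57, 58, 58, 58, 56, 109, 139, 140, 140, 139, 134, 127, 49, 8]
```

{"api": "send_rows", "payload": {"increments": [[[0.1, 0, 1], [0, 0, 0]], [[0.2, 0, 2.4], [0, 0, 0]], [[0.2, 0, 3.8], [0, 0, 0]], [[0.2, 0, 4.7], [0, 0, 0]], [[0.2, 0, 4.93], [0, 0, 0]], [[0.2, 0, 4.93], [0, 0, 0]], [[-0.5, 0, 4.93], [0, 0, 0]], [[-1.3, 0, 4.93], [0, 0, 0]], [[-2.1, 0, 4.93], [0, 0, 0]], [[-2.8, 0, 4.93], [0, 0, 0]], [[-3.1, 0, 4.93], [0, 0, 0]], [[-3.1, 0, 4.93], [0, 0, 0]]]}}

```text
time_s: 8.0
tcp_pos: [0.5288, 0.0314, 0.1751]
tool_rot: [[-1.0, -0.015, 0.001], [-0.015, 1.0, 0.001], [-0.001, 0.001, -1.0]]
wrist_force: [-0.4, 0.4, -0.3]
width: 0.0463
grasp_force: 61.8
```

{"api": "send_rows", "payload": {"increments": [[[0, 0, 0.35], [0, 0, 0]], [[0, 0, 0.7], [0, 0, 0]], [[0, 0, 0.9], [0, 0, 0]], [[0, 0, 1], [0, 0, 0]], [[0, 0, 1], [0, 0, 0]], [[0, 0, 1], [0, 0, 0]]]}}

```text
time_s: 8.6
tcp_pos: [0.5278, 0.0311, 0.1493]
tool_rot: [[-1.0, -0.016, -0.0], [-0.016, 1.0, 0.0], [0.0, 0.0, -1.0]]
wrist_force: [-0.3, -0.0, -0.9]
width: 0.0461
grasp_force: 62.0
```

{"api": "send_rows", "payload": {"increments": [[[0, 0, 0.08], [0, 0, 0]], [[0, 0, 0.14], [0, 0, 0]], [[0, 0, 0.14], [0, 0, 0]], [[0, 0, 0.14], [0, 0, 0]]]}}

```text
time_s: 9.0
tcp_pos: [0.5284, 0.0312, 0.1476]
tool_rot: [[-1.0, -0.016, 0.002], [-0.016, 1.0, -0.001], [-0.002, -0.001, -1.0]]
wrist_force: [-6.0, -2.9, 23.1]
width: 0.0464
grasp_force: 63.7
```

{"api": "send_rows", "payload": {"increments": [[[0.04, 0, -0.06], [0, 0, 0]], [[0.04, 0, -0.08], [0, 0, 0]], [[0.04, 0, -0.08], [0, 0, 0]]]}}

```text
time_s: 9.3
tcp_pos: [0.5275, 0.0312, 0.1483]
tool_rot: [[-1.0, -0.016, 0.001], [-0.016, 1.0, 0.0], [-0.001, 0.0, -1.0]]
wrist_force: [1.9, -0.2, 7.7]
width: 0.0464
grasp_force: 61.9
```

{"api": "send_rows", "payload": {"increments": [[[0, 0, 0], [0, 0, 0]], [[0, 0, 0], [0, 0, 0]], [[0, 0, 0], [0, 0, 0]], [[0, 0, 0], [0, 0, 0]], [[0, 0, 0], [0, 0, 0]], [[0, 0, 0], [0, 0, 0]]], "hand": 0}}

```text
time_s: 9.9
tcp_pos: [0.5267, 0.031, 0.1477]
tool_rot: [[-1.0, -0.016, -0.0], [-0.016, 1.0, -0.0], [0.0, -0.0, -1.0]]
wrist_force: [0.6, 0.8, -0.1]
width: 0.0855
grasp_force: 0.0
```

```bash
python3 - <<'E'
from h import *
s=sense(); print(s['width'],s['tcp_pos'],np.round(s['q'],2))
snap('wrist','pics/w5.png')
E
```

```text
0.08548257828957694 [0.52673518 0.03095067 0.14765675] [ 0.42  0.62 -0.86  2.09  0.7   0.75  0.69]
```

View pics/w5.png

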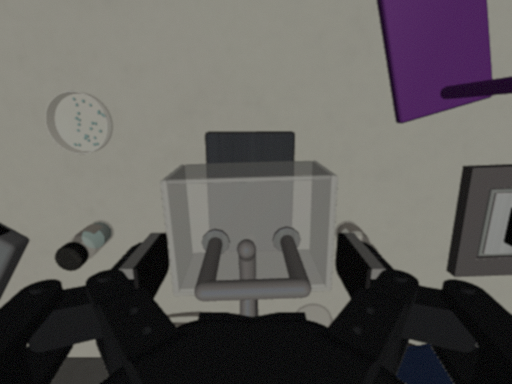

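The cover hangs straight: the bar (200–307,289) lies across the hook, with the hook tip at (247,249) in front. The dish (83,123) and the black-capped vial (75,245) are still standing. Now retreat upward and go to the slide.

{"api": "send_rows", "payload": {"increments": [[[0, 0, -0.6], [0, 0, 0]], [[0, 0, -1.6], [0, 0, 0]], [[0, 0, -3], [0, 0, 0]], [[0, 0, -5], [0, 0, 0]], [[0, 0, -6], [0, 0, 0]], [[-0.4, 2, -6], [0, 0, 0]], [[-0.8, 4, -5.8], [0, 0, -0.2]], [[-1.2, 6, -5.4], [0, 0, -0.4]], [[-1.6, 8, -5], [0, 0, -0.4]], [[-1.6, 10, -4.5], [0, 0, -0.4]], [[-1.5, 10.8, -4.1], [0, 0, -0.4]], [[-1.5, 10.9, -4.1], [0, 0, -0.4]]]}}

```text
time_s: 11.15
tcp_pos: [0.5577, 0.3086, 0.2502]
tool_rot: [[-0.998, -0.057, -0.002], [-0.057, 0.998, 0.002], [0.002, 0.002, -1.0]]
wrist_force: [-1.1, -0.6, 0.8]
width: 0.0853
grasp_force: 0.0
```

{"api": "send_rows", "payload": {"increments": [[[0, 0, 0], [0, 0, 0]], [[0, 0, 0], [0, 0, 0]]]}}

```text
time_s: 11.35
tcp_pos: [0.5606, 0.3027, 0.251]
tool_rot: [[-0.999, -0.049, 0.001], [-0.049, 0.999, -0.001], [-0.001, -0.001, -1.0]]
wrist_force: [0.9, -0.8, 0.1]
width: 0.0852
grasp_force: 0.0
```

```bash
python3 - <<'E'
from h import *
s=sense(); print(s['time_s'],s['tcp_pos'],np.round(s['q'],2),R.from_matrix(s['tool_rot']).as_euler('zyx',degrees=True))
im,c=snap('wrist','pics/w6.png')
# black grip: dark blob nearest predicted
p=proj(c,[[.568,.304,.052]])[0]; print('pred grip top',p)
g=cv2.cvtColor(im,cv2.COLOR_RGB2GRAY)
for th in (40,55,70):
    m=(g<th).astype(np.uint8); n,l,st,ce=cv2.connectedComponentsWithStats(m)
    for i in range(1,n):
        if st[i,4]>150 and np.hypot(*(ce[i]-p))<60:
            r=cv2.minAreaRect(np.argwhere(l==i)[:,::-1].astype(np.float32)); print(th,st[i].tolist(),ce[i].round(1),r)
# tray/slide edges
E
```

```text
11.35 [0.56055865 0.30265262 0.2510034 ] [-0.    0.62 -0.92  1.75  0.57  1.05  0.49] [1.77180240e+02 3.20348999e-02 1.79963867e+02]
pred grip top [252.10857108 176.25523181]
40 [250, 156, 7, 34, 231] [253.  172.7] ((253.0, 172.5), (33.0, 6.0), 90.0)
55 [250, 156, 7, 34, 236] [253.  172.6] ((253.0, 172.5), (33.0, 6.0), 90.0)
70 [249, 156, 9, 34, 285] [252.9 172.4] ((253.0, 172.5), (33.0, 8.0), 90.0)
```

```bash
python3 - <<'E'
from h import *
b,c=load('pics/w6.png'); g=cv2.cvtColor(b,cv2.COLOR_BGR2GRAY).astype(float)
m=g<55
rows=np.arange(156,191); cen=[ (np.argwhere(m[r,240:268]).mean()+240) if m[r,240:268].any() else np.nan for r in rows]
wd=[m[r,240:268].sum() for r in rows]; print(np.round(cen,1).tolist(),wd)
print('colprof',g[145:205,253].astype(int).tolist())
print('rowprof225..285 @172',g[172,222:286].astype(int).tolist())
print('rowprof @150',g[150,215:290].astype(int).tolist())
def slide(x,y,yaw):
    M=R.from_euler('z',yaw).as_matrix(); P=np.array([(-.021,0,.042),(.021,0,.042),(-.021,0,.006),(-.0375,0,.006),(.0375,0,.006),(0,.025,.006),(0,-.025,.006),(-.062,0,.004),(.062,0,.004)])
    return P@M.T+[x,y,.01]
print(proj(c,slide(.568,.304,.05)).round(1).tolist())
E
```

```text
[253.0, 253.0, 253.0, 253.0, 253.0, 253.0, 253.0, 253.0, 253.0, 253.0, 253.0, 253.0, 253.0, 253.0, 253.0, 253.0, 253.0, 253.0, 253.0, 253.0, 253.0, 253.0, 253.0, 253.0, 253.0, 253.0, 253.0, 253.0, 253.0, 253.0, 253.0, 253.0, 253.0, 253.0, nan] [np.int64(5), np.int64(7), np.int64(7), np.int64(7), np.int64(7), np.int64(7), np.int64(7), np.int64(7), np.int64(7), np.int64(7), np.int64(7), np.int64(7), np.int64(7), np.int64(7), np.int64(7), np.int64(7), np.int64(7), np.int64(7), np.int64(7), np.int64(7), np.int64(7), np.int64(7), np.int64(7), np.int64(7), np.int64(7), np.int64(7), np.int64(7), np.int64(7), np.int64(7), np.int64(7), np.int64(7), np.int64(7), np.int64(7), np.int64(7), np.int64(0)]
colprof [141, 149, 149, 147, 147, 147, 147, 148, 147, 133, 89, 33, 4, 7, 12, 20, 26, 24, 26, 22, 25, 25, 24, 20, 19, 19, 24, 26, 18, 22, 25, 20, 22, 23, 19, 19, 23, 20, 19, 23, 23, 22, 15, 16, 35, 75, 119, 140, 136, 116, 99, 82, 70, 77, 83, 83, 82, 83, 84, 82]
rowprof225..285 @172 [89, 88, 88, 88, 87, 87, 86, 87, 87, 86, 80, 79, 92, 111, 123, 132, 140, 143, 144, 143, 143, 144, 144, 144, 144, 135, 107, 60, 24, 17, 20, 26, 23, 17, 20, 56, 103, 131, 142, 144, 144, 142, 141, 142, 143, 145, 141, 134, 120, 98, 79, 79, 85, 86, 84, 86, 86, 88, 85, 86, 87, 88, 85, 84]
rowprof @150 [147, 144, 124, 102, 90, 90, 92, 91, 91, 90, 91, 88, 91, 92, 91, 91, 88, 82, 83, 98, 115, 129, 140, 145, 146, 145, 146, 146, 146, 145, 146, 145, 143, 144, 145, 147, 147, 147, 147, 147, 146, 143, 142, 141, 142, 143, 143, 143, 142, 143, 142, 145, 145, 142, 131, 121, 110, 91, 82, 89, 88, 91, 90, 87, 90, 90, 89, 90, 91, 88, 88, 89, 105, 132, 147]
[[252.1, 159.6], [252.1, 192.4], [252.1, 155.5], [252.1, 143.2], [252.1, 196.9], [270.3, 170.7], [233.9, 170.7], [252.1, 124.3], [252.1, 212.8]]
```

{"api": "send_rows", "payload": {"increments": [[[-0.18, 0.09, 1], [0, 0, 0]], [[-0.18, 0.09, 2.8], [0, 0, 0]], [[-0.18, 0.09, 4.6], [0, 0, 0]], [[-0.18, 0.09, 6.2], [0, 0, 0]], [[-0.18, 0.09, 7.4], [0, 0, 0]], [[-0.18, 0.09, 8.2], [0, 0, 0]], [[-0.18, 0.09, 8.8], [0, 0, 0]], [[-0.18, 0.09, 9.15], [0, 0, 0]], [[-0.18, 0.09, 9.15], [0, 0, 0]], [[-0.18, 0.09, 9.15], [0, 0, 0]]]}}

```text
time_s: 12.4
tcp_pos: [0.5649, 0.3068, 0.0225]
tool_rot: [[-0.999, -0.05, 0.001], [-0.05, 0.999, 0.001], [-0.001, 0.001, -1.0]]
wrist_force: [-0.9, 0.1, 1.3]
width: 0.0854
grasp_force: 0.0
```

{"api": "send_rows", "payload": {"increments": [[[0, -0.05, 0], [0, 0, 0]], [[0, -0.05, 0], [0, 0, 0]], [[0, -0.05, 0], [0, 0, 0]], [[0, -0.05, 0], [0, 0, 0]], [[0, -0.05, 0], [0, 0, 0]], [[0, -0.05, 0], [0, 0, 0]], [[0, -0.05, 0], [0, 0, 0]], [[0, -0.05, 0], [0, 0, 0]]], "hand": 1}}

```text
time_s: 13.2
tcp_pos: [0.5646, 0.3054, 0.0218]
tool_rot: [[-0.999, -0.051, 0.0], [-0.051, 0.999, 0.0], [-0.0, 0.0, -1.0]]
wrist_force: [-0.1, -0.8, 5.1]
width: 0.0111
grasp_force: 59.0
```

{"api": "send_rows", "payload": {"increments": [[[0, 0, -0.3], [0, 0, 0]], [[0, 0, -1], [0, 0, 0]], [[0, 0, -2.5], [0, 0, 0]], [[0, 0, -4], [0, 0, 0]], [[0, 0, -5.5], [0, 0, 0]], [[0, 0, -7], [0, 0, 0]], [[0, 0, -8.5], [0, 0, 0]], [[0, 0, -10], [0, 0, 0]], [[0, 0, -11], [0, 0, 0]], [[0, 0, -11.5], [0, 0, 0]], [[0, 0, -11.5], [0, 0, 0]]]}}

```text
time_s: 14.3
tcp_pos: [0.5646, 0.3057, 0.3111]
tool_rot: [[-0.999, -0.051, 0.002], [-0.051, 0.999, 0.001], [-0.003, 0.001, -1.0]]
wrist_force: [0.5, 0.2, -1.0]
width: 0.0108
grasp_force: 58.4
```

```bash
python3 - <<'E'
from h import *
s=sense(); print(s['time_s'],s['tcp_pos'],s['wrist_force'],s['width'],np.round(s['q'],2))
go([.53,-.10,.32],down(180))
snap('wrist','pics/w7.png')
E
```

```text
14.3 [0.56458001 0.30568256 0.31106858] [ 0.47366462  0.20050911 -0.96176618] 0.010795360809433377 [ 0.02  0.58 -0.96  1.67  0.51  1.16  0.55]
shift [2.202, -16.136, -0.381] turn [0.014, 0.028, 0.58]
```

{"api": "send_rows", "payload": {"increments": [[[0.1, -0.7, -0.2], [0, 0, 0]], [[0.3, -2, -0.3], [0, 0, 0.1]], [[0.5, -3.6, -0.4], [0, 0, 0.2]], [[0.7, -5.2, -0.4], [0, 0, 0.3]], [[0.9, -6.8, -0.4], [0, 0, 0.4]], [[1.1, -8.4, -0.4], [0, 0, 0.5]], [[1.4, -10, -0.4], [0, 0, 0.58]], [[1.6, -11.6, -0.4], [0, 0, 0.58]], [[1.8, -13.2, -0.4], [0, 0, 0.58]], [[2, -14.6, -0.4], [0, 0, 0.58]], [[2.2, -15.7, -0.4], [0, 0, 0.58]], [[2.2, -16.1, -0.4], [0, 0, 0.58]]]}}

```text
time_s: 15.55
tcp_pos: [0.5284, -0.1032, 0.3169]
tool_rot: [[-1.0, 0.004, -0.004], [0.004, 1.0, -0.0], [0.004, -0.0, -1.0]]
wrist_force: [0.7, 1.1, -0.5]
width: 0.0115
grasp_force: 58.5
```

{"api": "send_rows", "payload": {"increments": [[[0, 0, 0], [0, 0, 0]], [[0, 0, 0], [0, 0, 0]], [[0, 0, 0], [0, 0, 0]]]}}

```text
time_s: 15.85
tcp_pos: [0.53, -0.0977, 0.3189]
tool_rot: [[-1.0, -0.003, -0.0], [-0.003, 1.0, 0.001], [0.0, 0.001, -1.0]]
wrist_force: [0.3, 0.8, -1.1]
width: 0.0111
grasp_force: 58.5
```

```bash
python3 - <<'E'
from h import *
s=sense(); print(s['time_s'],s['tcp_pos'],np.round(s['q'],2))
im,c=snap('wrist','pics/w8.png')
print('win',proj(c,[[.612,-.286,.12]]))
# slide expected outline in view (tool frame, face at z=.012)
T=np.array(s['tool_rot']);Q=np.array([(a,b,z) for a in(-.0375,.0375) for b in(-.025,.025) for z in (.006,.012)])
print(np.c_[Q,proj(c,Q@T.T+s['tcp_pos']).round(0)].tolist())
b=cv2.imread('pics/w8.png'); d=cv2.imread('pics/w7.png')
g=cv2.cvtColor(b,cv2.COLOR_BGR2GRAY)
E
```

```text
15.85 [ 0.52997746 -0.09767496  0.31890346] [ 0.82  0.44 -1.04  1.88  0.43  1.07  1.18]
win [[108.13334847 231.32911889]]
[[-0.0375, -0.025, 0.006, 210.0, 292.0], [-0.0375, -0.025, 0.012, 211.0, 286.0], [-0.0375, 0.025, 0.006, 292.0, 292.0], [-0.0375, 0.025, 0.012, 291.0, 286.0], [0.0375, -0.025, 0.006, 205.0, 171.0], [0.0375, -0.025, 0.012, 206.0, 169.0], [0.0375, 0.025, 0.006, 297.0, 171.0], [0.0375, 0.025, 0.012, 295.0, 169.0]]
```

```bash
python3 - <<'E'
import cv2,numpy as np
b=cv2.imread('pics/w8.png')
l=cv2.resize(b[160:310,48:168],(480,600),interpolation=cv2.INTER_CUBIC)
r=cv2.resize(b[140:320,202:298],(320,600),interpolation=cv2.INTER_CUBIC)
cv2.imwrite('pics/last.png',np.clip(np.hstack([l,r])*1.3,0,255).astype(np.uint8))
E
```

```text
(no output)
```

View pics/last.png

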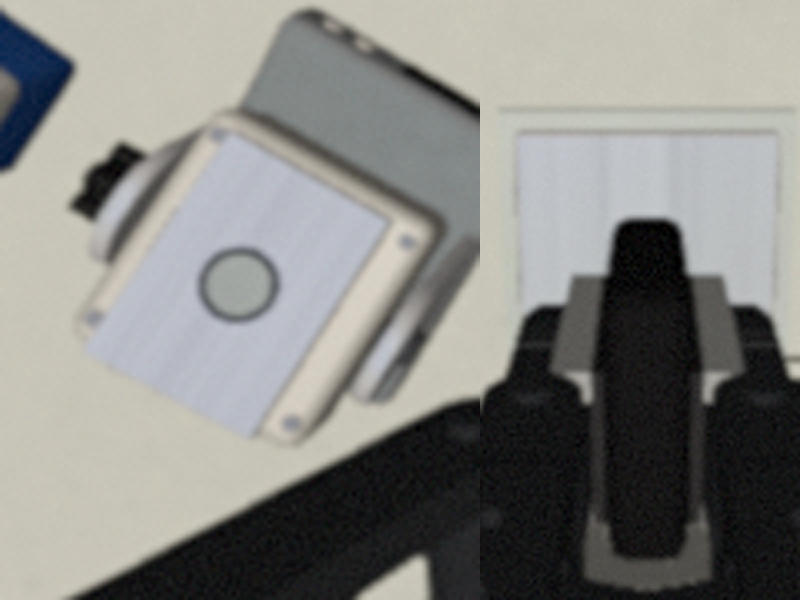

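The left crop shows the port plate with corners at crop (222,130), (390,222), (248,437) and (85,350), and the window at (238,285). In the right crop the slide is held straight, its front edge at crop row 108 from columns 497 to 795. Now I fit the reader pose.

```bash
cat > fit.py <<'E'
from h import *
P0=np.array([(-.042,-.03,0),(-.042,.03,0),(.042,.03,0),(.042,-.03,0),(0,0,0)])
def port(p):
    x,y,yaw,t=p; n=np.array([-np.sin(t),0,np.cos(t)]); X=np.array([np.cos(t),0,np.sin(t)])
    M=R.from_euler('z',yaw).as_matrix()
    return M@np.c_[X,[0,1,0],n], M@(.04*n)+[x,y,.085]
E
python3 - <<'E'
from fit import *
_,c1=load('pics/w1.png'); _,c8=load('pics/w8.png'); ct=cam('top')
u8=np.array([(103.5,192.5),(145.5,215.5),(110,269.25),(69.25,247.5),(107.5,231.25)])
u1=np.array([(285.75,232),(307,204.5),(322,262),(316.25,233.2)])
def res(p,w1=1,w8=1):
    A,t=port(p); Q=P0@A.T+t
    return np.r_[w8*(proj(c8,Q)-u8).ravel(),w1*(proj(c1,Q[[0,1,3,4]])-u1).ravel()]
for w in ((1,1),(0,1),(1,0)):
    r=least_squares(res,[.6,-.29,-.6,.35],args=w); A,t=port(r.x); print(w,r.x.round(4),'port',t.round(4)); print(res(r.x).reshape(-1,2).round(1).tolist())
E
```

```text
(1, 1) [ 0.617  -0.2894 -0.5996  0.2079] port [ 0.6102 -0.2848  0.1241]
[[0.7, -0.6], [-0.1, 1.3], [0.3, 0.5], [-0.8, -1.3], [-0.2, 0.1], [-0.7, 0.1], [-1.0, 0.5], [2.7, -0.8], [-0.8, 0.1]]
(0, 1) [ 0.6179 -0.2898 -0.5761  0.2287] port [ 0.6102 -0.2848  0.124 ]
[[0.1, -0.6], [-0.3, 0.4], [1.0, 0.6], [-0.7, -0.4], [-0.1, 0.1], [-0.7, 0.6], [-1.7, 0.6], [3.4, -0.8], [-0.8, 0.1]]
(1, 0) [ 0.6153 -0.2893 -0.6542  0.1635] port [ 0.6101 -0.2853  0.1245]
[[1.8, -0.4], [-0.2, 3.5], [-1.8, -0.0], [-1.6, -3.6], [-0.7, 0.1], [-0.8, -0.7], [0.6, 0.6], [1.0, -0.4], [-0.8, 0.5]]
```

```bash
cat >> fit.py <<'E'
def toolrot(yaw,t):
    A,_=port([0,0,yaw,t]); return np.c_[-A[:,0],A[:,1],-A[:,2]]
E
python3 - <<'E'
from fit import *
p=vision.camera_params('wrist');H=p['hand_eye']
T=toolrot(-.58,.62)
for px,dep in (((125,180),.27),((120,180),.30)):
    K=np.array([[p['fx'],0,p['cx']],[0,p['fy'],p['cy']],[0,0,1]])
    d=F@np.linalg.inv(K)@[*px,1.]*dep
    camp=np.array([.6102,-.2848,.124])-T@H[:3,:3]@d; tcp=camp-T@H[:3,3]
    low=min((tcp+T@np.array([a,b,.012]))[2] for a in(-.04,.04) for b in (-.025,.025))
    print('cam',camp,'tcp',tcp,'lowest slide',low); go(tcp,T)
E
```

```text
cam [ 0.50804325 -0.07127249  0.30308534] tcp [ 0.62205015 -0.1464099   0.22611675] lowest slide 0.19310879959198074
shift [-3.677, -1.956, 3.715] turn [2.074, -6.901, 6.456]
cam [ 0.49963882 -0.04304114  0.3229859 ] tcp [ 0.61364571 -0.11817855  0.24601731] lowest slide 0.2130093571849368
shift [-3.344, -0.825, 2.919] turn [2.074, -6.901, 6.456]
```

{"api": "send_rows", "payload": {"increments": [[[-0.5, -0.2, 0.3], [0.3, -0.8, 0.8]], [[-1, -0.5, 0.9], [0.6, -2, 1.9]], [[-1.6, -0.9, 1.6], [0.9, -3.2, 3]], [[-2.2, -1.2, 2.2], [1.2, -4.4, 4.1]], [[-2.8, -1.5, 2.8], [1.6, -5.4, 5.1]], [[-3.3, -1.8, 3.3], [1.9, -6.3, 5.9]], [[-3.6, -1.9, 3.6], [2.07, -6.9, 6.45]], [[-3.68, -1.96, 3.7], [2.07, -6.9, 6.45]], [[-3.68, -1.96, 3.7], [2.07, -6.9, 6.45]], [[-3.68, -1.96, 3.7], [2.07, -6.9, 6.45]], [[-3.68, -1.96, 3.7], [2.07, -6.9, 6.45]]]}}

```text
time_s: 17.0
tcp_pos: [0.622, -0.1473, 0.2265]
tool_rot: [[-0.682, 0.547, 0.485], [0.445, 0.837, -0.318], [-0.58, -0.001, -0.815]]
wrist_force: [0.7, 0.4, -0.4]
width: 0.0116
grasp_force: 58.5
```

```bash
python3 - <<'E'
from fit import *
s=sense(); print(s['time_s'],s['tcp_pos'],np.round(s['q'],2),np.array(s['tool_rot']).round(3).tolist())
im,c=snap('wrist','pics/w9.png')
for t in (.18,.22,.26):
    A,o=port([.6179,-.2898,-.58,t]); print(t,proj(c,P0@A.T+o).round(1).tolist())
g=cv2.cvtColor(im,cv2.COLOR_RGB2HSV)
A,o=port([.6179,-.2898,-.58,.22]); q=proj(c,P0@A.T+o)
uv=(q[1]*.5+q[4]*.5).astype(int)
print('plate px',im[uv[1]-2:uv[1]+3,uv[0]].tolist(),'strip',im[int(q[1,1]),int(q[1,0])-8:int(q[1,0])+9].tolist())
E
```

```text
17.0 [ 0.62197744 -0.14729918  0.22645725] [ 0.3   0.43 -0.44  2.22  1.6   0.53 -0.52] [[-0.682, 0.547, 0.485], [0.445, 0.837, -0.318], [-0.58, -0.001, -0.815]]
0.18 [[79.3, 144.0], [147.6, 144.1], [166.4, 212.2], [110.5, 212.2], [127.2, 181.5]]
0.22 [[79.5, 141.4], [147.7, 141.5], [165.7, 212.2], [109.4, 212.2], [126.7, 180.2]]
0.26 [[79.8, 138.9], [147.9, 139.0], [165.1, 212.2], [108.3, 212.1], [126.3, 178.9]]
plate px [[174, 176, 180], [173, 176, 180], [172, 175, 179], [173, 176, 180], [171, 175, 177]] strip [[171, 174, 179], [171, 174, 179], [169, 173, 178], [169, 173, 178], [170, 173, 179], [170, 173, 179], [171, 174, 180], [173, 175, 182], [170, 173, 179], [161, 163, 166], [139, 138, 139], [119, 116, 113], [141, 136, 128], [171, 166, 157], [183, 178, 169], [186, 181, 171], [185, 179, 169]]
```

```bash
cat >> fit.py <<'E'
def quad(fn,c,p):
    im=cv2.imread(fn); A,o=port(p); q=proj(c,P0@A.T+o)
    f=cv2.GaussianBlur(im,(0,0),1.2).astype(float); S=f[...,0]-f[...,2]   # B-R
    m=((S>2)&(f.mean(2)>140)).astype(np.uint8)
    roi=cv2.dilate(cv2.fillConvexPoly(np.zeros_like(m),q[:4].astype(np.int32),1),np.ones((25,25)))
    n,l,st,ce=cv2.connectedComponentsWithStats(m*roi); i=1+np.argmax(st[1:,4])
    h=cv2.convexHull(np.argwhere(l==i)[:,::-1].astype(np.float32))
    for e in np.arange(2,15,.25):
        a=cv2.approxPolyDP(h,e,True)
        if len(a)<=4: break
    # refine: fit line to contour points by side
    a=a[:,0]; cnt=h[:,0]
    full=max(cv2.findContours((l==i).astype(np.uint8),cv2.RETR_EXTERNAL,cv2.CHAIN_APPROX_NONE)[0],key=len)[:,0].astype(float)
    L=[]
    for k in range(len(a)):
        p1,p2=a[k],a[(k+1)%len(a)]; d=(p2-p1)/np.linalg.norm(p2-p1); nrm=np.array([-d[1],d[0]])
        tt=(full-p1)@d/np.linalg.norm(p2-p1); s=full[(abs((full-p1)@nrm)<2.5)&(tt>.12)&(tt<.88)]
        v=cv2.fitLine(s.astype(np.float32),cv2.DIST_HUBER,0,.01,.01).ravel(); L.append(v)
    def X(u,v): 
        return u[2:]+u[:2]*np.linalg.solve(np.c_[u[:2],-v[:2]],v[2:]-u[2:])[0]
    C=np.array([X(L[k-1],L[k]) for k in range(len(a))])
    ordr=[np.argmin(np.hypot(*(C-q[j]).T)) for j in range(4)]
    return C[ordr],st[i,4],len(a)
E
python3 - <<'E'
from fit import *
p0=[.6179,-.2898,-.58,.22]; cs={};us={}
for n in ('w8','w9'):
    _,c=load(f'pics/{n}.png'); cs[n]=c; us[n],ar,k=quad(f'pics/{n}.png',c,p0); print(n,us[n].round(1).tolist(),ar,k)
def res(p,ns):
    A,t=port(p[:4]); Q=P0[:4]@A.T+t
    return np.concatenate([(proj(cs[n],Q)-us[n]).ravel() for n in ns])
for ns in (['w8'],['w9'],['w8','w9']):
    r=least_squares(res,p0,args=(ns,)); print(ns,r.x.round(4),port(r.x)[1].round(4)); print(r.fun.reshape(-1,2).round(1).tolist())
E
```

```text
w8 [[104.9000015258789, 194.1999969482422], [143.3000030517578, 215.6999969482422], [109.30000305175781, 267.79998779296875], [69.5999984741211, 247.0]] 2453 4
w9 [[99.9000015258789, 141.10000610351562], [147.60000610351562, 138.39999389648438], [161.5, 213.5], [121.30000305175781, 192.1999969482422]] 2265 4
['w8'] [ 0.6163 -0.2892 -0.5929  0.1802] [ 0.6104 -0.2852  0.1244]
[[-1.6, -2.0], [1.4, 1.3], [1.3, 1.7], [-1.0, -0.7]]
['w9'] [ 0.6138 -0.2763 -0.6547  0.0939] [ 0.6108 -0.274   0.1248]
[[-13.4, -3.0], [11.4, 3.9], [10.1, -6.2], [-7.3, 12.5]]
['w8', 'w9'] [ 0.6171 -0.2839 -0.6236  0.1629] [ 0.6118 -0.2801  0.1245]
[[3.4, -0.8], [5.7, 3.5], [4.2, 2.5], [2.8, -0.9], [-15.9, -0.6], [6.6, 4.5], [7.4, -2.7], [-9.4, 17.1]]
```

```bash
python3 - <<'E'
from fit import *
p=[.6179,-.2898,-.58,.22]; im,c=load('pics/w9.png'); f=cv2.GaussianBlur(im,(0,0),.7).astype(np.float32)
A,o=port(p); q=proj(c,P0@A.T+o)[:4]; cen=q.mean(0)
for k,nm in enumerate(['near C1C2','left.. C2C3','far C3C4','C4C1']):
    a,b=q[k],q[(k+1)%4]; d=(b-a)/np.linalg.norm(b-a); n=np.array([-d[1],d[0]]); n*=np.sign((a-cen)@n)
    for t in (.2,.5,.8):
        P=a+(b-a)*t+np.outer(np.arange(-10,11,1),n)
        v=cv2.remap(f,P[None,:,0].astype(np.float32),P[None,:,1].astype(np.float32),cv2.INTER_LINEAR)[0]
        print(nm,t,v[:,1].astype(int).tolist(),'BR',(v[:,0]-v[:,2]).astype(int).tolist())
E
```

```text
near C1C2 0.2 [174, 175, 174, 174, 174, 174, 174, 174, 174, 174, 174, 171, 163, 146, 132, 137, 155, 167, 168, 163, 157] BR [1, 1, 1, 1, 1, 1, 1, 1, 2, 2, 2, 1, 0, -3, -6, -10, -13, -13, -14, -14, -14]
near C1C2 0.5 [170, 170, 170, 170, 170, 170, 170, 170, 170, 171, 171, 169, 162, 147, 131, 133, 152, 167, 170, 166, 159] BR [3, 4, 4, 4, 4, 4, 4, 4, 4, 4, 4, 3, 2, 0, -4, -9, -13, -14, -14, -14, -13]
near C1C2 0.8 [174, 174, 174, 175, 175, 175, 175, 175, 175, 175, 175, 174, 168, 154, 137, 135, 153, 169, 173, 170, 162] BR [7, 7, 6, 6, 6, 6, 7, 7, 7, 7, 8, 7, 5, 1, -3, -8, -12, -14, -14, -13, -13]
left.. C2C3 0.2 [175, 174, 173, 173, 173, 173, 173, 174, 173, 168, 154, 135, 131, 149, 169, 177, 179, 179, 179, 180, 180] BR [7, 7, 7, 7, 7, 7, 7, 8, 7, 5, 2, -2, -7, -11, -14, -14, -14, -15, -15, -15, -15]
left.. C2C3 0.5 [174, 174, 173, 173, 173, 174, 174, 174, 169, 154, 136, 134, 151, 167, 176, 178, 178, 178, 178, 178, 178] BR [5, 6, 5, 5, 6, 6, 6, 6, 5, 2, -2, -8, -12, -13, -14, -14, -14, -14, -15, -14, -14]
left.. C2C3 0.8 [173, 173, 173, 173, 173, 174, 173, 168, 154, 136, 135, 154, 170, 176
[... 627 characters left out ...]
76, 176, 176, 176, 176, 176] BR [1, 1, 1, 1, 1, 1, 1, 1, 0, 0, 0, -6, -11, -14, -15, -15, -14, -14, -15, -15, -15]
C4C1 0.2 [173, 173, 173, 173, 174, 174, 174, 174, 175, 174, 174, 174, 175, 176, 177, 177, 176, 176, 176, 176, 177] BR [1, 1, 0, 0, 0, 0, 0, 0, 0, -1, -5, -10, -13, -14, -14, -15, -14, -14, -14, -15, -14]
C4C1 0.5 [173, 174, 174, 175, 175, 175, 175, 170, 154, 123, 95, 80, 82, 95, 121, 148, 164, 169, 169, 171, 174] BR [1, 1, 1, 0, 0, 0, 0, 0, 0, -2, -2, -3, -3, -4, -4, -4, -5, -5, -7, -9, -12]
C4C1 0.8 [175, 174, 174, 175, 175, 170, 156, 126, 100, 93, 106, 125, 140, 148, 152, 151, 145, 125, 86, 45, 24] BR [1, 0, 0, 1, 1, 0, 0, -1, -3, -4, -5, -5, -6, -6, -6, -5, -5, -5, -3, -2, 0]
```

```bash
cat >> fit.py <<'E'
def edges(fn,c,p,off=0,half=10):
    "returns list of (edge k, t, pixel point) of observed plate edge"
    im=cv2.imread(fn); f=cv2.GaussianBlur(im,(0,0),.7).astype(np.float32)
    A,o=port(p); q=proj(c,P0@A.T+o)[:4]; cen=q.mean(0); out=[]
    s=np.arange(-half,half+.01,.25)
    for k in range(4):
        a,b=q[k],q[(k+1)%4]; d=(b-a)/np.linalg.norm(b-a); n=np.array([-d[1],d[0]]); n*=np.sign((a-cen)@n)
        for t in np.arange(.12,.89,.04):
            P=a+(b-a)*t+np.outer(s,n)
            v=cv2.remap(f,P[None,:,0].astype(np.float32),P[None,:,1].astype(np.float32),cv2.INTER_LINEAR)[0]
            g,br=v.mean(1),v[:,0]-v[:,2]; g0,b0=np.median(g[:16]),np.median(br[:16])
            h=np.where((abs(g-g0)>15)|(br-b0<-5))[0]
            if g0>140 and len(h) and h[0]>8: out.append((k,t,P[h[0]]))
    return out
def fitviews(fns,p0,it=3,verbose=1):
    cs=[load(f)[1] for f in fns]; p=np.r_[p0,np.zeros(3*len(fns))]
    for _ in range(it):
        E=[edges(f,(c[0],c[1],c[2]+p[4+3*i:7+3*i]),p[:4]) for i,(f,c) in enumerate(zip(fns,cs))]
        def res(p):
            A,o=port(p[:4]); r=[]
            for i,c in enumerate(cs):
                cc=(c[0],c[1],c[2]+p[4+3*i:7+3*i]); q=proj(cc,P0[:4]@A.T+o)
                for k,t,P in E[i]:
                    a,b=q[k],q[(k+1)%4]; d=(b-a)/np.linalg.norm(b-a); r.append(d[0]*(P-a)[1]-d[1]*(P-a)[0])
            return np.r_[r,p[4:]/.002*5]
        r=least_squares(res,p,loss='soft_l1'); p=r.x
    cov=np.linalg.inv(r.jac.T@r.jac); n=sum(map(len,E)); rr=res(p)[:n]
    if verbose:
        print('p',p[:4].round(4),'bias mm',(p[4:]*1e3).round(1),'n',[len(e) for e in E],'rms',np.sqrt(np.mean(rr**2)).round(2),'sd',np.sqrt(np.diag(cov))[:4].round(4),'port',port(p[:4])[1].round(4))
        ks=np.concatenate([[(i,k) for k,_,_ in e] for i,e in enumerate(E)]); print([(i,k,rr[(ks==(i,k)).all(1)].mean().round(2),rr[(ks==(i,k)).all(1)].std().round(2)) for i in range(len(fns)) for k in range(4)])
    return p
E
python3 - <<'E'
from fit import *
p0=[.6179,-.2898,-.58,.22]
for f in (['pics/w8.png'],['pics/w9.png'],['pics/w8.png','pics/w9.png']): fitviews(f,p0)
E
```

```text
p [ 0.6181 -0.2906 -0.5777  0.2319] bias mm [ 0.  -0.   1.3] n [80] rms 0.93 sd [0.0017 0.0018 0.0128 0.0236] port [ 0.6104 -0.2856  0.1239]
[(0, 0, np.float64(0.06), np.float64(0.11)), (0, 1, np.float64(1.22), np.float64(0.19)), (0, 2, np.float64(0.09), np.float64(0.14)), (0, 3, np.float64(1.28), np.float64(0.51))]
p [ 0.625  -0.2996 -0.5637  0.349 ] bias mm [ 0.  -0.   6.3] n [80] rms 0.27 sd [0.0009 0.0014 0.0087 0.0118] port [ 0.6134 -0.2923  0.1226]
[(0, 0, np.float64(0.05), np.float64(0.11)), (0, 1, np.float64(0.32), np.float64(0.11)), (0, 2, np.float64(0.13), np.float64(0.12)), (0, 3, np.float64(0.33), np.float64(0.16))]
p [ 0.6242 -0.2974 -0.5672  0.3342] bias mm [-0.4 -0.3  8.7  0.4  0.3  5.1] n [80, 80] rms 0.5 sd [0.001  0.0011 0.0071 0.0112] port [ 0.6131 -0.2904  0.1228]
[(0, 0, np.float64(0.28), np.float64(0.09)), (0, 1, np.float64(0.55), np.float64(0.15)), (0, 2, np.float64(0.28), np.float64(0.09)), (0, 3, np.float64(0.8), np.float64(0.34)), (1, 0, np.float64(-0.0), np.float64(0.0)), (1, 1, np.float64(0.62), np.float64(0.12)), (1, 2, np.float64(0.1), np.float64(0.14)), (1, 3, np.float64(0.5), np.float64(0.27))]
```

```bash
python3 - <<'E'
s=open('fit.py').read()
s=s.replace("if g0>140 and len(h) and h[0]>8: out.append((k,t,P[h[0]]))",
"""if g0>140 and len(h) and 8<h[0]<len(s)-10:
                G=np.gradient(g)**2+4*np.gradient(br)**2; w=slice(h[0]-4,h[0]+9); j=w.start+np.argmax(G[w]); out.append((k,t,P[j]))""")
s=s.replace("p=np.r_[p0,np.zeros(3*len(fns))]","p=np.r_[p0,np.zeros(3*len(fns)),0]")
s=s.replace("r.append(d[0]*(P-a)[1]-d[1]*(P-a)[0])","e=d[0]*(P-a)[1]-d[1]*(P-a)[0]; ce=d[0]*(q.mean(0)-a)[1]-d[1]*(q.mean(0)-a)[0]; r.append(e-np.sign(ce)*p[-1])")
s=s.replace("p[4:]/.002*5]","p[4:-1]/.002*5,p[-1]*6]").replace("(p[4:]*1e3).round(1)","(p[4:-1]*1e3).round(1),'inset',p[-1].round(2)")
open('fit.py','w').write(s)
E
python3 - <<'E'
from fit import *
p0=[.6179,-.2898,-.58,.22]
for f in (['pics/w8.png'],['pics/w9.png'],['pics/w8.png','pics/w9.png']): fitviews(f,p0,it=4)
E
```

```text
p [ 0.6203 -0.2917 -0.5788  0.3124] bias mm [0.  0.  0.1] inset 0.34 n [80] rms 0.28 sd [0.001  0.0008 0.0102 0.0243] port [ 0.61   -0.285   0.1231]
[(0, 0, np.float64(0.03), np.float64(0.22)), (0, 1, np.float64(0.12), np.float64(0.31)), (0, 2, np.float64(0.04), np.float64(0.21)), (0, 3, np.float64(0.12), np.float64(0.32))]
p [ 0.6213 -0.2926 -0.5714  0.3377] bias mm [0.  0.  0.2] inset 0.59 n [80] rms 0.31 sd [0.0007 0.0008 0.0086 0.0103] port [ 0.6102 -0.2855  0.1227]
[(0, 0, np.float64(-0.0), np.float64(0.17)), (0, 1, np.float64(0.14), np.float64(0.22)), (0, 2, np.float64(0.02), np.float64(0.14)), (0, 3, np.float64(0.19), np.float64(0.48))]
p [ 0.6211 -0.2924 -0.573   0.3352] bias mm [ 0.1 -0.1  0.1 -0.1  0.1  0.1] inset 0.54 n [80, 80] rms 0.3 sd [0.0005 0.0005 0.0065 0.009 ] port [ 0.61   -0.2853  0.1228]
[(0, 0, np.float64(-0.02), np.float64(0.2)), (0, 1, np.float64(-0.05), np.float64(0.3)), (0, 2, np.float64(0.02), np.float64(0.24)), (0, 3, np.float64(-0.04), np.float64(0.26)), (1, 0, np.float64(0.02), np.float64(0.17)), (1, 1, np.float64(0.19), np.float64(0.29)), (1, 2, np.float64(0.0), np.float64(0.14)), (1, 3, np.float64(0.24), np.float64(0.48))]
```

```bash
python3 - <<'E'
from fit import *
p=vision.camera_params('wrist');H=p['hand_eye']
T=toolrot(-.573,.85)
for px,dep in (((120,175),.24),((130,175),.26)):
    K=np.array([[p['fx'],0,p['cx']],[0,p['fy'],p['cy']],[0,0,1]])
    d=F@np.linalg.inv(K)@[*px,1.]*dep
    camp=np.array([.610,-.2853,.1228])-T@H[:3,:3]@d; tcp=camp-T@H[:3,3]
    low=[(tcp+T@np.array([a,b,.012])).round(3).tolist() for a in(-.04,.04) for b in (-.025,.025)]
    print('cam',camp,'tcp',tcp,'slide',low); go(tcp,T)
E
```

```text
cam [ 0.49536334 -0.07649162  0.24079892] tcp [ 0.62234691 -0.15839793  0.19688916] slide [[0.639, -0.199, 0.219], [0.666, -0.157, 0.219], [0.594, -0.17, 0.159], [0.621, -0.128, 0.159]]
shift [0.499, -0.344, 1.115] turn [-0.063, -2.643, -0.057]
cam [ 0.48075637 -0.06693586  0.25062551] tcp [ 0.60773994 -0.14884217  0.20671575] slide [[0.624, -0.189, 0.229], [0.651, -0.147, 0.229], [0.58, -0.16, 0.169], [0.607, -0.118, 0.169]]
shift [0.839, -0.345, 0.39] turn [-0.063, -2.643, -0.057]
```

{"api": "send_rows", "payload": {"increments": [[[0.3, -0.1, 0.1], [0, -0.8, 0]], [[0.6, -0.2, 0.2], [0, -1.6, 0]], [[0.8, -0.3, 0.4], [0, -2.4, 0]], [[0.84, -0.35, 0.4], [-0.06, -2.64, -0.06]], [[0.84, -0.35, 0.4], [-0.06, -2.64, -0.06]], [[0.84, -0.35, 0.4], [-0.06, -2.64, -0.06]], [[0.84, -0.35, 0.4], [-0.06, -2.64, -0.06]]]}}

```text
time_s: 17.75
tcp_pos: [0.6082, -0.1501, 0.207]
tool_rot: [[-0.553, 0.545, 0.631], [0.359, 0.839, -0.409], [-0.752, 0.0, -0.659]]
wrist_force: [0.2, -0.2, 0.2]
width: 0.0114
grasp_force: 58.5
```

```bash
python3 - <<'E'
from fit import *
s=sense(); print(s['time_s'],s['tcp_pos'],np.round(s['q'],2))
snap('wrist','pics/w10.png')
p0=[.6211,-.2924,-.573,.335]
for f in (['pics/w10.png'],['pics/w9.png','pics/w10.png'],['pics/w8.png','pics/w9.png','pics/w10.png']): p=fitviews(f,p0,it=4)
np.save('p.npy',p[:4])
A,o=port(p[:4]); T=toolrot(p[2],p[3])
# slide centre in tool: (-.0012,.0005,.0118)
tcp=o-T@np.array([-.0012,.0005,.0118])
print('contact tcp',tcp)
for h in (.12,.05,.02): print(h,tcp+A[:,2]*h); go(tcp+A[:,2]*h,T)
E
```

```text
17.75 [ 0.60820924 -0.15011141  0.20702906] [ 0.27  0.53 -0.52  2.41  2.11  0.89 -1.1 ]
p [ 0.6206 -0.2918 -0.5679  0.3492] bias mm [ 0.  -0.   0.3] inset 0.53 n [80] rms 0.32 sd [0.0008 0.001  0.0085 0.0075] port [ 0.609  -0.2844  0.1226]
[(0, 0, np.float64(0.02), np.float64(0.25)), (0, 1, np.float64(0.13), np.float64(0.3)), (0, 2, np.float64(0.03), np.float64(0.35)), (0, 3, np.float64(0.13), np.float64(0.31))]
p [ 0.6212 -0.2926 -0.5693  0.3482] bias mm [-0.4  0.2 -0.   0.4 -0.2  0.6] inset 0.6 n [80, 80] rms 0.35 sd [0.0006 0.0007 0.0061 0.006 ] port [ 0.6097 -0.2852  0.1226]
[(0, 0, np.float64(0.23), np.float64(0.14)), (0, 1, np.float64(0.08), np.float64(0.29)), (0, 2, np.float64(0.18), np.float64(0.15)), (0, 3, np.float64(0.1), np.float64(0.44)), (1, 0, np.float64(-0.18), np.float64(0.33)), (1, 1, np.float64(-0.01), np.float64(0.24)), (1, 2, np.float64(-0.12), np.float64(0.41)), (1, 3, np.float64(-0.01), np.float64(0.43))]
p [ 0.6214 -0.2926 -0.5698  0.348 ] bias mm [-0.1 -0.1 -0.  -0.2  0.2  0.   0.4 -0.1  0.7] inset 0.59 n [80, 80, 80] rms 0.32 sd [0.0004 0.0004 0.0052 0.0057]
[... 219 characters left out ...]
p.float64(0.21), np.float64(0.2)), (1, 1, np.float64(0.14), np.float64(0.29)), (1, 2, np.float64(0.18), np.float64(0.12)), (1, 3, np.float64(0.15), np.float64(0.41)), (2, 0, np.float64(-0.17), np.float64(0.29)), (2, 1, np.float64(0.06), np.float64(0.22)), (2, 2, np.float64(-0.11), np.float64(0.4)), (2, 3, np.float64(0.05), np.float64(0.42))]
contact tcp [ 0.60529086 -0.28285793  0.1332859 ]
0.12 [ 0.57083458 -0.26078307  0.2460931 ]
shift [-1.938, -4.529, -0.159] turn [-0.034, 5.769, -0.059]
0.05 [ 0.59093408 -0.27366007  0.1802889 ]
shift [-0.588, -4.524, 2.294] turn [-0.034, 5.769, -0.059]
0.02 [ 0.59954815 -0.27917878  0.1520871 ]
shift [-0.009, -4.522, 3.345] turn [-0.034, 5.769, -0.059]
```

{"api": "send_rows", "payload": {"increments": [[[-0.4, -0.5, -0.4], [0, 0.8, 0]], [[-0.8, -1.2, -0.5], [0, 2, 0]], [[-1.2, -2.2, -0.5], [0, 3.2, 0]], [[-1.6, -3.2, -0.4], [0, 4.4, 0]], [[-1.9, -4, -0.3], [0, 5.3, 0]], [[-1.94, -4.5, -0.16], [-0.03, 5.77, -0.06]], [[-1.94, -4.53, -0.16], [-0.03, 5.77, -0.06]], [[-1.4, -4.53, 0.8], [-0.03, 5.77, -0.06]], [[-0.8, -4.53, 1.9], [-0.03, 5.77, -0.06]], [[-0.59, -4.53, 2.29], [-0.03, 5.77, -0.06]], [[-0.59, -4.53, 2.29], [-0.03, 5.77, -0.06]], [[-0.59, -4.53, 2.29], [-0.03, 5.77, -0.06]]]}}

```text
time_s: 19.0
tcp_pos: [0.591, -0.2714, 0.1802]
tool_rot: [[-0.794, 0.536, 0.287], [0.504, 0.844, -0.183], [-0.34, -0.001, -0.94]]
wrist_force: [-0.3, 0.2, -0.1]
width: 0.0112
grasp_force: 58.7
```

```bash
cat > chk.py <<'E'
from fit import *
import sys
s=sense(); p=np.load('p.npy'); A,o=port(p); T=np.array(s['tool_rot'])
print(s['time_s'],np.round(s['tcp_pos'],4),'q',np.round(s['q'],2),'F port',(A.T@s['wrist_force']).round(1),'M',np.round(s['wrist_torque'],2))
c=T@[-.0012,.0005,.0118]+s['tcp_pos']; print('slide centre in port mm',(A.T@(c-o)*1e3).round(1),'rot err deg',np.degrees(R.from_matrix(T.T@toolrot(p[2],p[3])).as_rotvec()).round(2))
E
python3 - <<'E'
from chk import *
im,c=snap('wrist','pics/w11.png')
f=cv2.GaussianBlur(im,(0,0),.6).astype(np.float32)
A,o=port(p)
# expected image: plate near edge & slide near edge along centre columns
Q=np.array([(-.042,y,0) for y in(-.03,-.02,.02,.03)]); print('plate near',proj(c,Q@A.T+o).round(1).tolist())
S=np.array([(.0375,y,z) for y in(-.025,.025) for z in(.0118,.0058)]); print('slide near',proj(c,S@T.T+s['tcp_pos']).round(1).tolist())
for u in (215,285): print(u,[(int(a.mean()),int(a[2]-a[0])) for a in f[120:200:1,u]])
for r in (185,195): print('row',r,[(int(a.mean()),int(a[2]-a[0])) for a in f[r,185:320:1]])
E
```

```text
19.0 [ 0.591  -0.2714  0.1802] q [ 0.61  0.51 -0.44  2.07  0.9   0.4   0.46] F port [-0.4  0.   0.1] M [ 0.23  0.29 -0.01]
slide centre in port mm [-1.1  2.  50.3] rot err deg [ 0.04 -0.04  0.22]
plate near [[208.8, 153.3], [222.4, 153.4], [276.9, 153.6], [290.6, 153.6]]
slide near [[207.0, 169.2], [205.3, 171.2], [296.1, 169.2], [297.8, 171.2]]
215 [(108, 3), (108, 3), (108, 3), (108, 3), (107, 4), (108, 4), (108, 3), (108, 3), (108, 4), (108, 4), (107, 4), (107, 4), (108, 4), (107, 2), (107, 2), (108, 3), (107, 4), (106, 3), (106, 2), (107, 4), (104, 3), (96, 1), (79, -3), (67, -7), (66, -7), (72, -8), (86, -10), (103, -11), (116, -12), (127, -13), (135, -12), (143, -13), (142, -13), (131, -10), (123, -4), (135, 4), (150, 8), (155, 11), (155, 11), (155, 10), (155, 11), (155, 10), (155, 11), (155, 11), (155, 11), (155, 10), (156, 10), (155, 10), (155, 11), (155, 10), (153, 10), (146, 9), (138, 6), (144, 3), (157, 1), (163, 2), (164, 3), (161, 3), (148, 1), (130, 0), (133, 2), (148, 6), (156, 9), (157, 10), (156, 10), (157, 10), (157, 10), (156, 9), (157, 10), (156, 10), (156, 9), (1
[... 3168 characters left out ...]
), (160, 9), (159, 9), (157, 10), (155, 10), (153, 10), (152, 9), (152, 10), (152, 9), (154, 10), (154, 10), (154, 11), (154, 9), (153, 9), (154, 10), (155, 10), (156, 10), (156, 10), (156, 10), (155, 9), (155, 10), (155, 10), (155, 10), (155, 9), (155, 10), (155, 10), (155, 10), (155, 10), (155, 9), (155, 9), (156, 9), (156, 10), (157, 11), (156, 10), (157, 10), (153, 8), (145, 5), (139, -1), (143, -5), (151, -5), (153, -6), (149, -7), (142, -9), (132, -11), (118, -11), (96, -9), (74, -5), (65, -3), (69, -3), (75, -3), (83, -3), (105, 1), (133, 3), (149, 5), (154, 4), (154, 2), (153, 0), (150, -1), (143, -4), (140, -7), (146, -10), (152, -12), (154, -13), (154, -13), (154, -13), (154, -13)]
```

```bash
python3 - <<'E'
from chk import *
im=cv2.imread('pics/w11.png'); c=load('pics/w11.png')[1]; f=cv2.GaussianBlur(im,(0,0),.6).astype(np.float32)
for r in (158,161,164,167):
    d=f[r,180:320,0]-f[r,180:320,2]; z=np.where(d[:-1]*d[1:]<0)[0]+180; print(r,z.tolist())
A,o=port(p)
for X in (-.040,-.036,-.032): print(X,proj(c,np.array([(X,-.03,0),(X,.03,0)])@A.T+o).round(1).tolist())
for r in (176,182): 
    d=f[r,190:315]; print(r,[int(v) for v in d.mean(1)][:40],[int(v) for v in d.mean(1)][-45:])
E
```

```text
19.05 [ 0.5912 -0.2714  0.1807] q [ 0.61  0.51 -0.44  2.07  0.9   0.4   0.46] F port [ 0.1 -0.1 -0.4] M [ 0.26  0.36 -0.01]
slide centre in port mm [-0.8  2.1 50.7] rot err deg [0.04 0.01 0.23]
158 [206, 209, 288, 291, 296]
161 [202, 205, 209, 288, 292]
164 [209, 288]
167 [209]
-0.04 [[208.9, 156.0], [290.4, 156.4]]
-0.036 [[209.1, 161.4], [290.2, 161.7]]
-0.032 [[209.3, 166.8], [290.0, 167.1]]
176 [108, 107, 105, 97, 84, 71, 67, 76, 100, 123, 138, 146, 152, 157, 160, 161, 162, 164, 163, 160, 159, 161, 164, 164, 165, 164, 164, 164, 164, 164, 164, 164, 164, 164, 164, 164, 164, 163, 163, 163] [160, 160, 160, 159, 159, 158, 158, 157, 157, 157, 156, 157, 157, 157, 156, 156, 155, 153, 150, 152, 155, 156, 156, 156, 156, 153, 148, 141, 131, 117, 98, 82, 77, 80, 91, 102, 109, 109, 108, 106, 107, 116, 134, 148, 153]
182 [125, 121, 113, 96, 78, 66, 64, 71, 92, 117, 134, 143, 150, 155, 159, 161, 162, 163, 163, 160, 159, 158, 154, 153, 154, 156, 157, 157, 157, 157, 156, 157, 156, 156, 157, 157, 157, 158, 158, 157] [155, 155, 155, 154, 155, 154, 154, 154, 154, 155, 155, 154, 155, 154, 154, 155, 156, 156, 156, 155, 152, 147, 149, 153, 154, 152, 146, 138, 126, 111, 92, 78, 74, 76, 86, 106, 121, 126, 126, 124, 122, 122, 127, 141, 151]
```

{"api": "send_rows", "payload": {"increments": [[[-0.055, -0.085, 0.5], [0, 0, 0.045]], [[-0.055, -0.085, 1.1], [0, 0, 0.045]], [[-0.055, -0.085, 1.5], [0, 0, 0.045]], [[-0.055, -0.085, 1.7], [0, 0, 0.045]], [[-0.055, -0.085, 1.7], [0, 0, 0.045]], [[-0.055, -0.085, 1.7], [0, 0, 0.045]], [[-0.055, -0.085, 1.7], [0, 0, 0.045]]]}}

```text
time_s: 19.75
tcp_pos: [0.6026, -0.2836, 0.1405]
tool_rot: [[-0.79, 0.542, 0.287], [0.51, 0.841, -0.184], [-0.341, 0.001, -0.94]]
wrist_force: [1.3, -0.9, -0.4]
width: 0.0107
grasp_force: 58.7
```

```bash
python3 - <<'E'
from chk import *
im,c=snap('wrist','pics/w12.png')
f=cv2.GaussianBlur(im,(0,0),.6).astype(np.float32)
A,o=port(p)
print('plate near',proj(c,np.array([(-.042,y,0) for y in(-.03,.03)])@A.T+o).round(1).tolist())
for u in (220,250,282): print(u,[int(a.mean()) for a in f[135:190,u]])
for r in (162,166): print(r,[int(a[2]-a[0]) for a in f[r,190:312]])
E
```

```text
19.75 [ 0.6026 -0.2836  0.1405] q [ 0.55  0.57 -0.34  2.07  1.    0.33  0.36] F port [ 1.4 -0.1 -0.9] M [0.26 0.34 0.01]
slide centre in port mm [ 0.7 -2.1  7.4] rot err deg [-0.01 -0.03 -0.16]
plate near [[204.3, 160.1], [307.2, 159.9]]
220 [108, 108, 108, 108, 107, 108, 107, 107, 103, 91, 77, 67, 66, 67, 71, 81, 94, 107, 118, 126, 134, 140, 146, 150, 140, 120, 115, 132, 147, 153, 154, 154, 154, 154, 154, 152, 145, 141, 150, 160, 164, 164, 161, 147, 129, 135, 150, 158, 159, 158, 158, 159, 158, 158, 158]
250 [107, 107, 107, 107, 108, 108, 108, 108, 103, 92, 76, 67, 66, 66, 70, 81, 94, 108, 119, 128, 134, 140, 145, 148, 136, 113, 112, 130, 146, 151, 152, 152, 152, 151, 152, 150, 143, 139, 148, 158, 161, 161, 157, 145, 128, 134, 150, 158, 159, 159, 159, 158, 159, 158, 158]
282 [108, 109, 109, 109, 108, 109, 109, 108, 104, 93, 77, 66, 66, 68, 72, 82, 95, 108, 119, 127, 133, 140, 145, 147, 135, 114, 116, 135, 149, 155, 155, 156, 155, 156, 156, 154, 147, 140, 145, 154, 158, 158, 154, 141, 126, 132, 147, 155, 156, 156, 156, 156, 156, 155, 155]
162 [-8, -10, -13, -13, -13, -11, -8, -5, -4, -3, -4, -7, -10, -12, -11, -6, -1, 2, 2, 3, 4, 3, 3, 4, 3, 3, 4, 3, 4, 2, 3, 3, 4, 3, 3, 3, 3, 2, 2, 3, 3, 3, 3, 3, 2, 3, 3, 3, 3, 4, 4, 3, 3, 2, 2, 2, 2, 3, 2, 2, 4, 4, 3, 4, 3, 3, 4, 3, 4, 4, 3, 3, 3, 3, 3, 4, 4, 3, 4, 4, 3, 3, 4, 3, 4, 4, 4, 4, 4, 4, 4, 4, 4, 4, 3, 4, 4, 4, 4, 5, 4, 4, 4, 4, 4, 4, 4, 4, 3, 4, 3, 3, 3, 3, -2, -8, -10, -10, -7, -5, -3, -4]
166 [-7, -10, -13, -12, -7, 0, 5, 7, 8, 7, 7, 7, 5, 0, -4, 0, 6, 10, 11, 11, 11, 10, 10, 10, 10, 10, 11, 10, 10, 10, 10, 10, 11, 11, 10, 10, 10, 10, 10, 10, 10, 10, 10, 10, 10, 10, 9, 11, 10, 9, 10, 10, 11, 11, 11, 10, 10, 10, 10, 9, 9, 10, 9, 10, 10, 10, 10, 11, 10, 10, 10, 10, 10, 10, 11, 10, 9, 9, 10, 10, 10, 10, 10, 9, 10, 10, 9, 9, 10, 10, 10, 10, 10, 11, 11, 11, 11, 10, 10, 10, 10, 10, 10, 11, 11, 10, 11, 10, 10, 11, 11, 10, 9, 8, 4, 1, 0, 1, 1, 2, 1, 1]
```

{"api": "send_rows", "payload": {"increments": [[[0, 0, 0], [0, 0, 0]], [[0, 0, 0], [0, 0, 0]], [[0, 0, 0], [0, 0, 0]], [[0, 0, 0], [0, 0, 0]], [[0, 0, 0], [0, 0, 0]]]}}

```text
time_s: 20.3
tcp_pos: [0.6025, -0.2837, 0.14]
tool_rot: [[-0.79, 0.542, 0.286], [0.51, 0.84, -0.184], [-0.34, 0.001, -0.94]]
wrist_force: [0.9, -0.2, -0.4]
width: 0.0111
grasp_force: 58.7
```

```bash
cat > rel.py <<'E'
from chk import *
def rel(fn):
    "plate and slide edges seen in the same wrist picture -> slide centre on plate, mm"
    im,c=snap('wrist',fn); f=cv2.GaussianBlur(im,(0,0),.6).astype(np.float32); g=f.mean(2); s=sense(); T=np.array(s['tool_rot']); A,o=port(p)
    near=[];sl=[]
    for u in range(215,290,5):
        pr=g[148:180,u]; near.append(148+np.argmin(pr[8:18])+8); 
        k=int(near[-1]-148); sl.append(148+k+5+np.argmin(pr[k+5:k+17]))
    print('plate near row',np.median(near),'slide near row',np.median(sl))
    d=(f[...,2]-f[...,0])
    e=[]
    for r in range(int(np.median(near))+3,int(np.median(sl))-2,2):
        z=np.where(d[r,195:320]>1.5)[0]+195; z=z[(z>200)]; run=np.split(z,np.where(np.diff(z)>2)[0]+1); run=max(run,key=len); e.append((r,int(run[0]),int(run[-1])))
    print('plate sides',e)
    print('pred plate near',proj(c,np.array([(-.042,0,0),(-.0375,0,0),(-.040,-.03,0),(-.040,.03,0)])@A.T+o).round(1).tolist())
    S=np.array([(.0363,-.025,.0118),(.0363,.025,.0118)]);print('pred slide near',proj(c,S@T.T+s['tcp_pos']).round(1).tolist())
E
python3 -c "
from rel import *
rel('pics/w13.png')"
```

```text
20.3 [ 0.6025 -0.2837  0.14  ] q [ 0.55  0.57 -0.34  2.07  1.    0.33  0.36] F port [ 0.7  0.3 -0.6] M [0.25 0.33 0.  ]
slide centre in port mm [ 0.5 -2.2  7. ] rot err deg [-0.02 -0.06 -0.16]
plate near row 161.0 slide near row 172.0
plate sides [(164, 206, 304), (166, 206, 304), (168, 206, 304)]
pred plate near [[256.0, 160.6], [256.0, 168.2], [204.6, 164.1], [307.4, 163.8]]
pred slide near [[207.1, 171.3], [296.0, 171.3]]
```

{"api": "send_rows", "payload": {"increments": [[[0.02, 0.08, 0.05], [0, 0, -0.03]], [[0.02, 0.08, 0.12], [0, 0, -0.03]], [[0.02, 0.08, 0.16], [0, 0, -0.03]], [[0.02, 0.08, 0.16], [0, 0, -0.03]], [[0.02, 0.08, 0.16], [0, 0, -0.03]], [[0.02, 0.08, 0.16], [0, 0, -0.03]]]}}

```text
time_s: 20.95
tcp_pos: [0.6043, -0.2825, 0.1361]
tool_rot: [[-0.792, 0.54, 0.286], [0.507, 0.842, -0.184], [-0.34, -0.0, -0.94]]
wrist_force: [-0.5, 0.5, -0.6]
width: 0.0112
grasp_force: 58.7
```

```bash
python3 -c "
from rel import *
rel('pics/w14.png')"
```

```text
20.95 [ 0.6043 -0.2825  0.1361] q [ 0.54  0.58 -0.33  2.07  1.01  0.33  0.35] F port [-0.9  0.2 -0.4] M [0.23 0.37 0.  ]
slide centre in port mm [-0.  -0.2  2.9] rot err deg [-0.02 -0.06 -0.01]
plate near row 163.0 slide near row 179.0
plate sides [(166, 202, 302), (168, 201, 302), (170, 202, 302), (172, 202, 302), (174, 202, 302), (176, 202, 301)]
pred plate near [[252.8, 162.5], [252.8, 170.3], [200.2, 166.0], [305.4, 166.0]]
pred slide near [[207.0, 171.3], [295.9, 171.4]]
```

{"api": "send_rows", "payload": {"increments": [[[0, 0, 0.04], [0, 0, 0]], [[0, 0, 0.08], [0, 0, 0]], [[0, 0, 0.12], [0, 0, 0]], [[0, 0, 0.12], [0, 0, 0]], [[0, 0, 0.12], [0, 0, 0]]]}}

```text
time_s: 21.5
tcp_pos: [0.6051, -0.283, 0.1331]
tool_rot: [[-0.792, 0.54, 0.286], [0.507, 0.842, -0.184], [-0.34, -0.0, -0.94]]
wrist_force: [0.7, 0.8, -0.7]
width: 0.0112
grasp_force: 58.7
```

```bash
python3 chk.py
```

```text
21.5 [ 0.6051 -0.283   0.1331] q [ 0.54  0.58 -0.33  2.07  1.02  0.32  0.34] F port [-0.1  1.1 -0.7] M [ 0.21  0.35 -0.03]
slide centre in port mm [-0.1 -0.2 -0.1] rot err deg [-0.03 -0.07 -0.01]
```

{"api": "send_rows", "payload": {"increments": [[[0, 0, 0.04], [0, 0, 0]], [[0, 0, 0.08], [0, 0, 0]], [[0, 0, 0.08], [0, 0, 0]], [[0, 0, 0.08], [0, 0, 0]]]}}

```text
time_s: 21.9
tcp_pos: [0.6058, -0.2834, 0.1314]
tool_rot: [[-0.792, 0.54, 0.286], [0.507, 0.842, -0.184], [-0.34, -0.0, -0.94]]
wrist_force: [-1.6, 1.1, 1.6]
width: 0.011
grasp_force: 58.8
```

```bash
python3 chk.py
```

```text
21.9 [ 0.6058 -0.2834  0.1314] q [ 0.53  0.58 -0.32  2.07  1.03  0.32  0.34] F port [-1.3  0.   2.1] M [0.22 0.38 0.03]
slide centre in port mm [-0.  -0.2 -2. ] rot err deg [-0.02 -0.06 -0.01]
```

{"api": "send_rows", "payload": {"increments": [[[0, 0, 0.04], [0, 0, 0]], [[0, 0, 0.08], [0, 0, 0]], [[0, 0, 0.08], [0, 0, 0]], [[0, 0, 0.08], [0, 0, 0]]]}}

```text
time_s: 22.3
tcp_pos: [0.6064, -0.2837, 0.1295]
tool_rot: [[-0.792, 0.54, 0.286], [0.507, 0.842, -0.184], [-0.34, -0.0, -0.94]]
wrist_force: [-1.8, 1.2, 2.4]
width: 0.0113
grasp_force: 59.1
```

```bash
cat > avg.py <<'E'
from chk import *
A,o=port(p); fs=[]
for i in range(8): vision.read_camera('wrist'); q=sense(); fs.append(np.r_[A.T@q['wrist_force'],A.T@q['wrist_torque']])
print('mean F,M port',np.mean(fs,0).round(2),'sd',np.std(fs,0).round(2),'time',sense()['time_s'])
E
python3 avg.py
```

```text
22.3 [ 0.6064 -0.2837  0.1295] q [ 0.53  0.59 -0.32  2.07  1.03  0.31  0.33] F port [-1.3  0.   3. ] M [ 0.31  0.45 -0.04]
slide centre in port mm [-0.  -0.2 -4. ] rot err deg [-0.02 -0.06 -0.01]
mean F,M port [-0.62 -0.26  3.62 -0.01  0.46 -0.01] sd [0.49 0.43 0.48 0.03 0.03 0.05] time 22.7
```

{"api": "send_rows", "payload": {"increments": [[[0, 0, 0.03], [0, 0, 0]], [[0, 0, 0.06], [0, 0, 0]], [[0, 0, 0.1], [0, 0, 0]], [[0, 0, 0.1], [0, 0, 0]], [[0, 0, 0.1], [0, 0, 0]], [[0, 0, 0.1], [0, 0, 0]]]}}

```text
time_s: 23.3
tcp_pos: [0.6071, -0.2842, 0.1272]
tool_rot: [[-0.792, 0.54, 0.286], [0.507, 0.842, -0.184], [-0.34, -0.0, -0.94]]
wrist_force: [-2.5, 1.4, 6.1]
width: 0.0113
grasp_force: 59.4
```

```bash
python3 avg.py
```

```text
23.3 [ 0.6071 -0.2842  0.1272] q [ 0.52  0.59 -0.31  2.07  1.04  0.31  0.32] F port [-0.6 -0.2  6.7] M [ 0.3   0.49 -0.03]
slide centre in port mm [-0.  -0.2 -6.5] rot err deg [-0.02 -0.06 -0.01]
mean F,M port [-1.11  0.06  5.85 -0.02  0.53  0.01] sd [0.56 0.36 0.52 0.02 0.02 0.02] time 23.7
```

```bash
python3 -c "
from rel import *
rel('pics/w15.png')
A,o=port(p); im,c=load('pics/w15.png'); g=cv2.GaussianBlur(im,(0,0),.6).mean(2)
print('pred plate near at 5mm in',proj(c,np.array([(-.042,0,-.005)])@A.T+o).round(1).tolist(),[int(v) for v in g[145:185,230]],[int(v) for v in g[145:185,275]])
print(q if 0 else sense()['grasp_force'])"
```

```text
23.7 [ 0.6071 -0.2842  0.1272] q [ 0.52  0.59 -0.31  2.07  1.04  0.31  0.32] F port [-1.6 -0.2  5.8] M [ 0.27  0.48 -0.  ]
slide centre in port mm [ 0.  -0.2 -6.5] rot err deg [-0.02 -0.05 -0.01]
plate near row 156.0 slide near row 164.0Traceback (most recent call last):
  File "<string>", line 3, in <module>
    rel('pics/w15.png')
    ~~~^^^^^^^^^^^^^^^^
  File "rel.py", line 13, in rel
    z=np.where(d[r,195:320]>1.5)[0]+195; z=z[(z>200)]; run=np.split(z,np.where(np.diff(z)>2)[0]+1); run=max(run,key=len); e.append((r,int(run[0]),int(run[-1])))
                                                                                                                                          ~~~^^^
IndexError: index 0 is out of bounds for axis 0 with size 0
```

```bash
python3 -c "
from chk import *
A,o=port(p); im,c=load('pics/w15.png'); f=cv2.GaussianBlur(im,(0,0),.6).astype(float)
print('pred plate near (in 5mm), x=-.0375',proj(c,np.array([(-.042,0,-.005),(-.0375,0,-.005),(-.04,-.03,-.005),(-.04,.03,-.005)])@A.T+o).round(1).tolist())
for u in (225,250,278): print([(int(v.mean()),int(v[0]-v[2])) for v in f[150:184,u]])
for r in (169,): print([int(v[0]-v[2]) for v in f[r,190:315]])"
```

```text
23.75 [ 0.6071 -0.2842  0.1272] q [ 0.52  0.59 -0.31  2.07  1.04  0.31  0.32] F port [-0.8 -0.1  6.3] M [ 0.27  0.45 -0.06]
slide centre in port mm [-0.  -0.2 -6.5] rot err deg [-0.02 -0.06 -0.01]
pred plate near (in 5mm), x=-.0375 [[252.8, 163.7], [252.8, 171.7], [198.7, 167.3], [306.9, 167.3]]
[(66, -7), (67, -8), (68, -7), (72, -8), (82, -9), (95, -11), (108, -11), (118, -12), (126, -12), (132, -13), (138, -14), (142, -14), (136, -12), (118, -11), (108, -6), (121, -1), (139, 5), (149, 9), (152, 11), (152, 10), (150, 10), (144, 9), (136, 7), (144, 3), (157, 2), (164, 1), (164, 2), (161, 2), (147, 2), (130, 0), (135, 3), (152, 7), (159, 9), (160, 11)]
[(68, -7), (68, -7), (68, -7), (71, -8), (82, -8), (96, -10), (108, -11), (118, -12), (126, -13), (132, -13), (139, -13), (142, -13), (136, -13), (117, -11), (107, -6), (121, -1), (139, 5), (150, 9), (153, 11), (152, 10), (151, 9), (143, 8), (135, 7), (142, 4), (155, 3), (161, 2), (162, 2), (159, 1), (145, 1), (128, 0), (134, 2), (150, 7), (159, 9), (160, 10)]
[(68, -7), (66, -7), (67, -7), (72, -9), (82, -11), (95, -11), (107, -12), (118, -12), (126, -13), (132, -13), (138, -13), (140, -12), (134, -12), (117, -10), (109, -5), (124, 0), (143, 5), (153, 9), (157, 10), (157, 11), (155, 11), (148, 9), (137, 7), (142, 5), (153, 3), (159, 3), (160, 3), (156, 3), (143, 1), (126, 0), (131, 2), (149, 7), (156, 10), (157, 10)]
[7, 8, 7, 7, 6, 2, -6, -12, -12, -8, 1, 8, 9, 10, 11, 10, 10, 10, 10, 10, 11, 10, 10, 10, 10, 10, 10, 10, 11, 10, 11, 11, 10, 10, 10, 10, 11, 10, 10, 10, 10, 11, 10, 10, 11, 11, 11, 10, 10, 11, 10, 10, 9, 10, 10, 10, 10, 10, 10, 10, 10, 10, 11, 11, 10, 10, 10, 10, 10, 10, 10, 10, 10, 11, 10, 10, 10, 10, 10, 10, 11, 10, 9, 10, 10, 10, 10, 10, 11, 11, 11, 11, 10, 10, 10, 10, 10, 11, 11, 10, 11, 10, 10, 10, 11, 11, 10, 10, 11, 11, 10, 11, 9, 4, -5, -11, -13, -9, -4, 0, 1, 2, 1, 1, 0]
```

In the last frame the near plate edge is at row 164.5 and the slide edge at row 172, which is a 4.2 mm margin against 4.5 mm ideal. The sides are centred (251.8 against 251.5). The normal force is about 6.5 N, so the plate is at half travel. Handing in.

```bash
python3 -c "
from workcell import robot,sense
print(robot.job_done())"
```

```text
the job is handed in; nothing more can be done
None
```

The job is handed in at about 24 s (no verdict was returned): the cover hangs by its bail on the dark stand's hook, and the slide is held on the port plate, centred to within about 0.5 mm, at the fitted tilt of 0.35 rad. It presses with about 6.5 N, which by the spring data is half travel; the head's angle was not re-measured after pressing, nor were all the bystanders looked at again.

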